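# Riddle the glass nuggets and charge the box

### The job

Gather the loose glass nuggets from the bench into the riddle basket, then shake the basket over its pan until every brick chip has dropped through into the pan and only glass is left in it. Take the lid off the blue charge box, tip the nuggets from the basket into the box, stand the empty basket back upright on the rods of its pan, about centred, and put the lid back on the box, fully seated. All the glass must end in the box and all the chips in the pan; leave the mould block and the wooden cup at the far side where they stand.

Things in the scene. Friction and masses are not known exactly. Their poses are not given: they have to be found in the camera images.
- pan: Dark grey-green steel receiving pan fixed to the bench: open tray 236 (x) x 200 (y) mm outside, 40 mm high, walls and floor 4 mm. Two steel rest rods, 8 mm thick, run across it along y at x = +-50 mm, on top of the walls, their tops 48 mm above the bench; the basket stands on them. Origin: centre of the pan's underside, on the bench.
- basket_floor (a point): Steel riddle basket, 350 g empty: centre of its floor's top, 5 mm above its underside (53 mm above the bench when on the rods). z up, pouring side -x. Floor x -77..78, y -65..65 mm: four flat ribs 14 mm wide along x, 15 mm slots between them and beside the walls. Walls at y = +-67 and x = 79, 45 mm high; at -x a ramp of 15 degrees instead. Glass and chips slide on it beyond 12 to 22 degrees of tilt.
- basket_grip (a point): Centre of the basket's wooden grip: 14 mm thick (along basket x), 70 mm long (y), 26 mm high, on a fixed bail of 8 mm rod from the side walls. 95 mm above the basket's underside, 25 mm towards +x of the floor's centre; free below for fingers, open in front (-x) for dropping things in. Rolled 30 degrees from side to side about its x, the basket lets chips off its ribs through the slots. Axes: the basket's.
- basket_lip (a point): Middle of the basket's pouring lip: 112 mm towards -x of the floor's centre and 14 mm above the basket's underside. Tilted with this lip 45 to 55 degrees down, the basket empties over it. Axes: the basket's.
- box: Charge box, blue-painted steel, fixed to the bench: open-topped, 170 (x) x 190 (y) x 85 mm high outside, walls and floor 4 mm. At the start its lid is on. Origin: centre of its underside, on the bench.
- lid_grip (a point): Box lid, loose, 300 g: blue plate 182 (x) x 202 (y) x 5 mm; plug under it 150 x 170 x 10 mm, enters the box mouth with 6 mm play all round, either way round (half a turn). This point: centre of its wooden grip bar, 24 mm thick (x), 70 mm long (y), 30 mm high, 32 mm above the plug's underside: 107 mm above the bench with the lid seated, 32 mm with it lying on the bench. Axes as the box's.
- nug1_center (a point): Glass nugget, amber, a round lump 30 mm in diameter and 24 mm high, 40 g; this is its centre. In the basket at the start.
- nug2_center (a point): Glass nugget, green, a round lump 30 mm in diameter and 24 mm high, 40 g; this is its centre. In the basket at the start.
- nug3_center (a point): Glass nugget, turquoise, a round lump 30 mm in diameter and 24 mm high, 40 g; this is its centre. May lie loose on the bench at the start, flat side down; may be absent.
- nug4_center (a point): Glass nugget, red, a round lump 30 mm in diameter and 24 mm high, 40 g; this is its centre. May lie loose on the bench at the start, flat side down; may be absent.
- nug5_center (a point): Glass nugget, lime, a round lump 30 mm in diameter and 24 mm high, 40 g; this is its centre. May lie loose on the bench at the start, flat side down; may be absent.
- nug6_center (a point): Glass nugget, purple, a round lump 30 mm in diameter and 24 mm high, 40 g; this is its centre. May lie loose on the bench at the start, flat side down; may be absent.
- nug7_center (a point): Glass nugget, milky white, a round lump 30 mm in diameter and 24 mm high, 40 g; this is its centre. May lie loose on the bench at the start, flat side down; may be absent.
- chip1_center (a point): Brick chip, orange-brown, 9 x 9 x 7 mm, 10 g; this is its centre. At the start it lies on a rib of the basket's floor; may be absent. Lying in the pan its centre is about 8 mm above the bench.
- chip2_center (a point): Brick chip, orange-brown, 9 x 9 x 7 mm, 10 g; this is its centre. At the start it lies on a rib of the basket's floor; may be absent. Lying in the pan its centre is about 8 mm above the bench.
- chip3_center (a point): Brick chip, orange-brown, 9 x 9 x 7 mm, 10 g; this is its centre. At the start it lies on a rib of the basket's floor; may be absent. Lying in the pan its centre is about 8 mm above the bench.
- chip4_center (a point): Brick chip, orange-brown, 9 x 9 x 7 mm, 10 g; this is its centre. At the start it lies on a rib of the basket's floor; may be absent. Lying in the pan its centre is about 8 mm above the bench.
- mould: Bystander: grey cast-iron open mould block 75 x 75 x 60 mm with a rod handle, standing on the bench beyond the work; origin at the centre of its underside. Leave it alone.
- wblock: Bystander: dark wooden shaping cup 88 mm across, 45 mm high, with a light handle reaching 158 mm from its centre along its +y, on the bench beyond the work; origin at the centre of its underside. Leave it alone.
Mind the look-alikes: they are no part of the job. What is shaped like the part that bears nug3_center but black is not meant. Leave any black look-alike of the part that bears nug5_center alone.

How it is judged (in metres and radians):
On the way, in this order (a step that is already met when the one before it is completed fails the run):
1. all nuggets are in the basket and all chips have fallen through into the pan (x of nug1_center in the frame of basket_floor between -0.115 and 0.08 m and y of nug1_center in the frame of basket_floor between -0.068 and 0.068 m and z of nug1_center in the frame of basket_floor between 0 and 0.09 m and x of nug2_center in the frame of basket_floor between -0.115 and 0.08 m and y of nug2_center in the frame of basket_floor between -0.068 and 0.068 m and z of nug2_center in the frame of basket_floor between 0 and 0.09 m and x of nug3_center in the frame of basket_floor between -0.115 and 0.08 m and y of nug3_center in the frame of basket_floor between -0.068 and 0.068 m and z of nug3_center in the frame of basket_floor between 0 and 0.09 m and x of nug4_center in the frame of basket_floor between -0.115 and 0.08 m and y of nug4_center in the frame of basket_floor between -0.068 and 0.068 m and z of nug4_center in the frame of basket_floor between 0 and 0.09 m and x of nug5_center in the frame of basket_floor between -0.115 and 0.08 m and y of nug5_center in the frame of basket_floor between -0.068 and 0.068 m and z of nug5_center in the frame of basket_floor between 0 and 0.09 m and x of nug6_center in the frame of basket_floor between -0.115 and 0.08 m and y of nug6_center in the frame of basket_floor between -0.068 and 0.068 m and z of nug6_center in the frame of basket_floor between 0 and 0.09 m and x of nug7_center in the frame of basket_floor between -0.115 and 0.08 m and y of nug7_center in the frame of basket_floor between -0.068 and 0.068 m and z of nug7_center in the frame of basket_floor between 0 and 0.09 m and x of chip1_center in the frame of pan between -0.118 and 0.118 m and y of chip1_center in the frame of pan between -0.1 and 0.1 m and z of chip1_center in the frame of pan between 0 and 0.03 m and x of chip2_center in the frame of pan between -0.118 and 0.118 m and y of chip2_center in the frame of pan between -0.1 and 0.1 m and z of chip2_center in the frame of pan between 0 and 0.03 m and x of chip3_center in the frame of pan between -0.118 and 0.118 m and y of chip3_center in the frame of pan between -0.1 and 0.1 m and z of chip3_center in the frame of pan between 0 and 0.03 m and x of chip4_center in the frame of pan between -0.118 and 0.118 m and y of chip4_center in the frame of pan between -0.1 and 0.1 m and z of chip4_center in the frame of pan between 0 and 0.03 m), for 0.2 s.
2. the basket is tilted more than 0.45 rad with its lip over the charge box (angle between basket_floor's own z axis and vertical above 0.45 rad and horizontal distance between basket_lip and box below 0.12 m), for 0.1 s.
At the end, for the whole second after the job is handed in: Every nugget present is inside the charge box and every chip present lies in the pan; the basket stands upright on the pan's rods (within 0.12 rad, its floor centre within 45 mm of the pan's centre seen from above); the lid is seated on the box (plate on the rim, plug in the mouth) (x of nug1_center in the frame of box between -0.085 and 0.085 m and y of nug1_center in the frame of box between -0.095 and 0.095 m and z of nug1_center in the frame of box between 0 and 0.085 m and x of nug2_center in the frame of box between -0.085 and 0.085 m and y of nug2_center in the frame of box between -0.095 and 0.095 m and z of nug2_center in the frame of box between 0 and 0.085 m and x of nug3_center in the frame of box between -0.085 and 0.085 m and y of nug3_center in the frame of box between -0.095 and 0.095 m and z of nug3_center in the frame of box between 0 and 0.085 m and x of nug4_center in the frame of box between -0.085 and 0.085 m and y of nug4_center in the frame of box between -0.095 and 0.095 m and z of nug4_center in the frame of box between 0 and 0.085 m and x of nug5_center in the frame of box between -0.085 and 0.085 m and y of nug5_center in the frame of box between -0.095 and 0.095 m and z of nug5_center in the frame of box between 0 and 0.085 m and x of nug6_center in the frame of box between -0.085 and 0.085 m and y of nug6_center in the frame of box between -0.095 and 0.095 m and z of nug6_center in the frame of box between 0 and 0.085 m and x of nug7_center in the frame of box between -0.085 and 0.085 m and y of nug7_center in the frame of box between -0.095 and 0.095 m and z of nug7_center in the frame of box between 0 and 0.085 m and x of chip1_center in the frame of pan between -0.118 and 0.118 m and y of chip1_center in the frame of pan between -0.1 and 0.1 m and z of chip1_center in the frame of pan between 0 and 0.03 m and x of chip2_center in the frame of pan between -0.118 and 0.118 m and y of chip2_center in the frame of pan between -0.1 and 0.1 m and z of chip2_center in the frame of pan between 0 and 0.03 m and x of chip3_center in the frame of pan between -0.118 and 0.118 m and y of chip3_center in the frame of pan between -0.1 and 0.1 m and z of chip3_center in the frame of pan between 0 and 0.03 m and x of chip4_center in the frame of pan between -0.118 and 0.118 m and y of chip4_center in the frame of pan between -0.1 and 0.1 m and z of chip4_center in the frame of pan between 0 and 0.03 m and horizontal distance between basket_floor and pan below 0.045 m and z of basket_floor in the frame of pan between 0.045 and 0.061 m and angle between basket_floor's own z axis and vertical below 0.12 rad and x of lid_grip in the frame of box between -0.013 and 0.013 m and y of lid_grip in the frame of box between -0.013 and 0.013 m and z of lid_grip in the frame of box between 0.1 and 0.112 m and angle between lid_grip's own z axis and vertical below 0.04 rad and angle between the x axis of lid_grip and the x axis of box, either way round below 0.15 rad); the robot touches nothing.
It fails at once if the mould block or the wooden cup is moved more than 30 mm (distance of any of mould, wblock from where it was at the start of the episode above 0.03 m).
Of nug3, nug4, nug5, nug6, nug7 only 3 to 5 are there at a start; the rules pass over those that are not, and their reading is None.
Of chip1, chip2, chip3, chip4 only 2 to 4 are there at a start; the rules pass over those that are not, and their reading is None.
At some moment in a run one of nug3, nug4, nug5, nug6, nug7, lid may be knocked a few centimetres aside while the robot is not near it.
It also fails if it takes over 210 s, if anything falls off the work surface, if the arm or the gripper's body presses on something with over 40 N, if the wrist force passes 120 N, or if a joint passes its speed limit or range.

### The arm

A 7-joint arm with a two-finger parallel gripper is mounted at the origin on the work surface. World frame = base frame: x ahead of the robot, y to its left, z up, the work surface at z = 0. Lengths are in m, angles in degrees, forces in N, time in s.
With the tool pointing down it reaches from about 0.4 to 0.925 m from the base axis. Payload 5.6 kg.
Tool frame: the origin (TCP) lies midway between the tips of the shut fingers; the grasp point (between the pads) lies 19 mm behind it; z points along the fingers, y is the direction in which the jaws open and shut (so a half turn about z gives the same grasp; the last joint's range is limited). The gripper opens to 85 mm and grips with 20 to 120 N. Pads are 22 mm wide; open, the fingers measure 114 mm over their backs; the gripper's body (76 mm by 85 mm) begins 54 mm behind the grasp point. The pads swing forward as they close: fully open they stand 13 mm farther back than shut.
Start: joints at [70.875, 26.786, -0.665, 91.828, 0.344, 61.387, -3.226], TCP at [0.186, -0.623, 0.231] pointing down, gripper open.
Joint ranges: [-144.91, 144.91], [-17.63, 115.5], [-89.93, 88.59], [15.96, 139.68], [-74.01, 254.01], [8.47, 105.57], [-167.45, 167.45]. Speed limits (degrees/s): [147.25, 147.25, 180, 180, 180, 180, 180].

### API

Orientations are given as [roll, pitch, yaw] about the fixed x, y, z axes, in that order (R = Rz(yaw) Ry(pitch) Rx(roll)).
In Python, from cell import arm gives the robot as it stands. The module is installed in compiled form; this text tells all that it offers. Calls block until the motion is done:
- arm.movep(position, orientation): joint-space move of the TCP to a pose.
- arm.move_l(position, vel=0.15, orientation=None, force_limit=None): straight line of the TCP; orientation=None keeps the orientation; vel is the mean speed in m/s. With force_limit (N) it stops when the force on the tool has changed by that much, and returns True; else False.
- arm.goto_joints(angles): joint-space move.
- arm.gripper_to(opening, f_grip=None): finger opening in m; f_grip is the grip in N (None keeps the last); returns when the fingers have stopped.
- arm.pause(seconds).
- arm.solve_ik(position, orientation): joint angles nearest the present ones, or None.
- arm.observe(): the state.
- arm.read_camera(name): name is "scene" or "top" or "wrist"; returns a dict with "pixels" (400x640x3 uint8, red, green, blue), "vfov" (degrees; the focal length in pixels is half the picture's height over the tangent of half this angle, whatever the lens; pixels are square), "cx", "cy" (the principal point, pixels), "k1" (the pictures are not rectified: a ray, as slopes to the right and down, at radius r is drawn at 1 + k1 r^2 times it, then the intrinsics apply), "R" (3x3) and "t" (3): a world point X has camera coordinates R X + t; the wrist camera has in their place "tool_from_camera" (4x4, takes a point from camera to tool coordinates, whose origin is the TCP and whose axes are the flange's). Camera axes: x right, y down, z forward; pixel columns grow to the right and rows downward; lengths in m; the calibration is good to about 2 mm. A picture is of the moment at which its call begins: read the wrist's pose just before it. There is no depth.
A pose or a line that the arm cannot do raises arm.MotionError and nothing moves.
- arm.hand_in(): hands the job in, once; it reports no verdict.
Trained networks look in the newest picture that a camera, given by its name, has taken for a name from the list of things; names that differ only in an ending like _2 or _b are one class to them, and where a whole thing is asked for, a point or a joint stands for the part that bears it (a point fixed in the world has none). Each returns a list of dicts, best first, with "score" (0 to 1); they miss things now and then, are a little off and sometimes report something else, mostly with a low value. They report only what shows in the picture. A call takes as long as a camera call. They do not tell look-alikes from the thing itself.
- arm.boxes_of(camera, query): "centre" ([column, row] in pixels, amid what is visible of it).
- arm.cut_out(camera, query): "mask" (400x640 bool, what is visible of it) and "centre" ([column, row] in pixels, amid what is visible of it).
- arm.mark_of(camera, query): "centre" ([column, row] in pixels: a listed point, or the origin of a listed thing).
The state is a dict: "t": time; "joint_pos": joint angles; "joint_vel": joint speeds; "joint_efforts": joint torques, N m; "tool_pos": TCP position; "eef_rot": TCP orientation; "force": force on the tool from outside, world axes, zero at the start; "moment": the same for the moment, N m; "finger_gap": finger opening in m.
Only numpy, scipy, OpenCV 4.12 (cv2) and the standard library are available. Lean on these libraries where they do the work, as an engineer would, in place of code of your own. Each camera call takes 0.05 s, during which the arm holds its last target.

## Working session

There is one attempt and no reset: what is moved stays moved. The work goes in short steps, each a Python script; the robot and the scene stay as the last script left them, time stands still between calls to the robot, and variables do not carry over. Pictures are saved under pics/ and viewed, and the job is handed in when it is done.

```bash
ls; mkdir -p pics
python3 - <<'E'
from cell import arm
import cv2
print(arm.observe())
for c in ["scene","top","wrist"]:
    d=arm.read_camera(c)
    cv2.imwrite(f"pics/{c}0.png",d["pixels"][:,:,::-1])
    print(c,{k:v for k,v in d.items() if k!="pixels"})
E
```

```text
pics
{'t': 0.0, 'joint_pos': array([70.87526197, 26.83682001, -0.66392594, 91.88375722,  0.34567625,
       61.38824719, -3.22645302]), 'joint_vel': array([-0.10997507,  0.02753269, -0.01280466, -0.00429715, -0.01990913,
       -0.05039731, -0.02763624]), 'joint_efforts': array([-2.16563631e-04, -5.32385695e+01,  2.14792154e-02, -2.51302367e+01,
        1.14520441e-02,  7.65616220e-03, -1.07044903e-05]), 'tool_pos': array([ 0.18610553, -0.62216862,  0.23030858]), 'eef_rot': array([-1.79893517e+02,  9.43764438e-03,  1.66568161e+01]), 'force': array([ 0.19010092, -0.24302196, -0.0352934 ]), 'moment': array([-0.04430133,  0.00875459,  0.01202782]), 'finger_gap': 0.08533687279117687}
scene {'vfov': 51.99366467962387, 'cx': 327.4712904531484, 'cy': 199.6627483715492, 'k1': 0.014675601964048596, 'R': array([[-0.65473992,  0.75573322, -0.01352531],
       [ 0.44069402,  0.36714119, -0.81914354],
       [-0.61408828, -0.5422865 , -0.5734291 ]]), 't': array([ 0.40997227, -0.18310547,  1.39063129])}
top {'vfov': 57.066203929653504, 'cx': 316.72449573073834, 'cy': 201.84208680600653, 'k1': -0.012930631684783122, 'R': array([[ 7.53837639e-02, -9.97154152e-01, -9.40659245e-04],
       [-9.76820898e-01, -7.36569926e-02, -2.00986520e-01],
       [ 2.00345257e-01,  1.60699760e-02, -9.79593555e-01]]), 't': array([-0.07020188,  0.61380004,  0.80847992])}
wrist {'vfov': 65.81386054425165, 'cx': 317.1877656720108, 'cy': 198.62568211564513, 'k1': -0.01987230237083005, 'tool_from_camera': array([[-7.11167041e-04, -9.51401128e-01, -3.07953548e-01,
         7.92750738e-02],
       [ 9.99999713e-01, -7.56895902e-04,  2.90458677e-05,
        -7.11357908e-04],
       [-2.60723050e-04, -3.07953439e-01,  9.51401393e-01,
        -1.42683565e-01],
       [ 0.00000000e+00,  0.00000000e+00,  0.00000000e+00,
         1.00000000e+00]])}
```

View pics/top0.png

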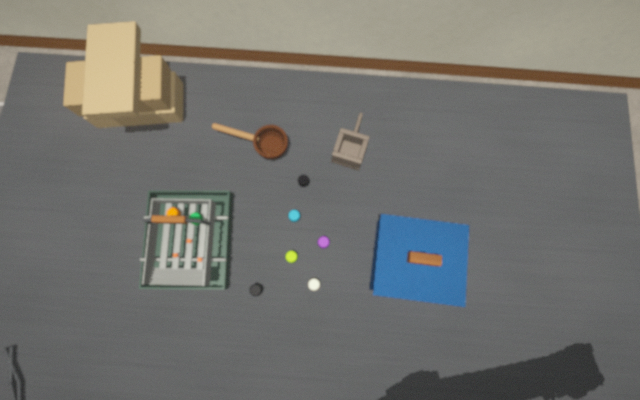

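View pics/scene0.png

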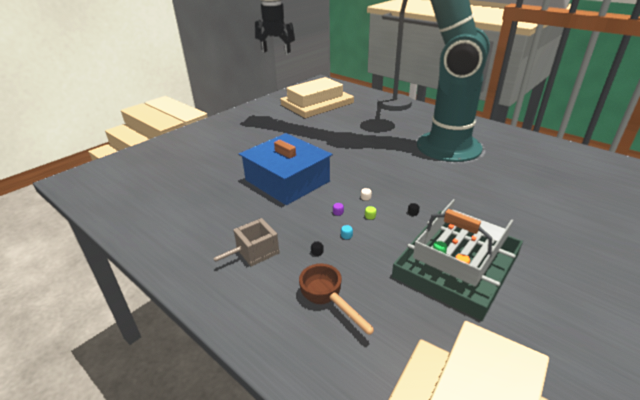

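View pics/wrist0.png

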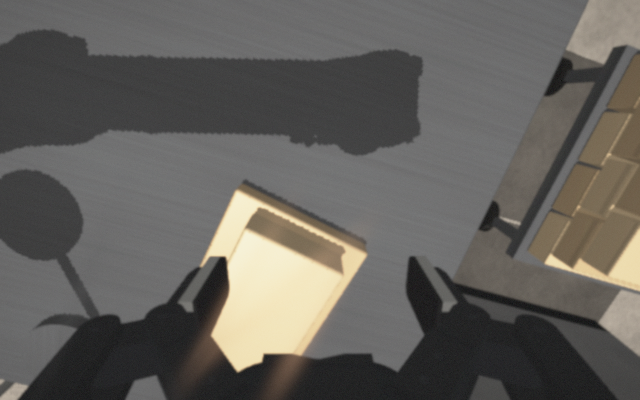

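The top view shows turquoise (294,215), purple (323,242), lime (291,256) and white (314,284). The black look-alikes are at (303,181) and (256,289), and there is no red nugget. Amber and green are in the basket, at about (174,212) and (196,216). I'll choose by colour.

```bash
cat > h.py <<'E'
from cell import arm
import numpy as np, cv2
from scipy.spatial.transform import Rotation as Rn
def cam(name,save=None):
    st=arm.observe() if name=="wrist" else None
    d=arm.read_camera(name)
    if name=="wrist":
        T=np.eye(4);T[:3,:3]=Rn.from_euler('xyz',st["eef_rot"],degrees=True).as_matrix();T[:3,3]=st["tool_pos"]
        M=np.linalg.inv(T@d["tool_from_camera"]);d["R"],d["t"]=M[:3,:3],M[:3,3]
    d["f"]=200/np.tan(np.radians(d["vfov"]/2))
    if save: cv2.imwrite("pics/"+save,d["pixels"][:,:,::-1])
    return d
def ray(d,p):
    q=(np.array(p,float)-[d["cx"],d["cy"]])/d["f"]; u=q.copy()
    for _ in range(20): u=q/(1+d["k1"]*(u@u))
    v=d["R"].T@np.array([u[0],u[1],1]); c=-d["R"].T@d["t"]
    return c,v
def px2z(d,p,z):
    c,v=ray(d,p); return c+v*(z-c[2])/v[2]
def proj(d,X):
    x=d["R"]@np.array(X,float)+d["t"];u=x[:2]/x[2];u=u*(1+d["k1"]*(u@u));return u*d["f"]+[d["cx"],d["cy"]]
def crop(d,x0,x1,y0,y1,s,fn):
    im=d["pixels"][y0:y1,x0:x1,::-1];cv2.imwrite("pics/"+fn,cv2.resize(im,None,fx=s,fy=s,interpolation=cv2.INTER_CUBIC))
def colour(d,p,r=2):
    x,y=int(round(p[0])),int(round(p[1]));return d["pixels"][max(0,y-r):y+r+1,max(0,x-r):x+r+1].reshape(-1,3).mean(0).round().astype(int)
E
python3 - <<'E'
from h import *
d=cam("top")
s=cam("scene")
cam_=(("top",d),("scene",s))
Z=dict(pan=0,basket_floor=.053,basket_grip=.143,basket_lip=.062,box=0,lid_grip=.107,mould=0,wblock=0)
for n,z in Z.items():
    for c,dd in cam_:
        r=arm.mark_of(c,n)[:2]
        print(n,c,[(q["score"],np.round(q["centre"]),px2z(dd,q["centre"],z).round(3)[:2]) for q in r])
for n in ["nug%d_center"%i for i in range(1,8)]+["chip1_center"]:
    for c,dd in cam_:
        print(n,c)
        for q in arm.mark_of(c,n)[:9]:
            print("  ",round(q["score"],2),np.round(q["centre"]),px2z(dd,q["centre"],.012).round(3)[:2],colour(dd,q["centre"]))
crop(d,120,480,110,310,2.2,"c1.png")
crop(s,380,530,190,310,5,"c2.png")
E
```

```text
pan top [(0.81, array([189., 237.]), array([0.516, 0.289]))]
pan scene [(0.62, array([457., 265.]), array([0.512, 0.285])), (0.51, array([316., 292.]), array([0.774, 0.098]))]
basket_floor top [(0.73, array([184., 235.]), array([0.517, 0.283])), (0.25, array([177., 286.]), array([0.4  , 0.281]))]
basket_floor scene [(0.79, array([459., 249.]), array([0.519, 0.284]))]
basket_grip top [(0.83, array([172., 216.]), array([0.546, 0.281]))]
basket_grip scene [(0.6, array([464., 224.]), array([0.547, 0.293]))]
basket_lip top [(0.91, array([180., 287.]), array([0.398, 0.27 ])), (0.73, array([175., 211.]), array([0.571, 0.308]))]
basket_lip scene [(0.65, array([479., 216.]), array([0.393, 0.27 ])), (0.32, array([368., 195.]), array([0.489, 0.017]))]
box top []
box scene [(0.83, array([287., 180.]), array([ 0.503, -0.266]))]
lid_grip top [(0.77, array([427., 259.]), array([ 0.499, -0.273])), (0.66, array([186., 236.]), array([0.51 , 0.258]))]
lid_grip scene [(0.83, array([289., 148.]), array([ 0.497, -0.256]))]
mould top [(0.56, array([346., 151.]), array([ 0.772, -0.09 ]))]
mould scene [(0.87
[... 755 characters left out ...]
nug4_center top
nug4_center scene
nug5_center top
   0.63 [292. 256.] [0.489 0.026] [207 234  73]
   0.5 [256. 290.] [0.401 0.105] [81 80 78]
nug5_center scene
   0.68 [370. 214.] [0.495 0.031] [140 177  61]
   0.46 [413. 208.] [0.4   0.102] [34 33 34]
nug6_center top
   0.46 [320. 239.] [ 0.535 -0.039] [171 110 190]
nug6_center scene
   0.52 [340. 210.] [ 0.532 -0.038] [124  61 156]
nug7_center top
   0.48 [314. 284.] [ 0.426 -0.031] [241 243 228]
nug7_center scene
   0.64 [369. 191.] [ 0.412 -0.033] [232 227 217]
   0.28 [345. 231.] [0.589 0.026] [ 80 191 211]
chip1_center top
   0.48 [200. 259.] [0.465 0.25 ] [209 162 134]
chip1_center scene
   0.39 [452. 222.] [0.393 0.209] [124  76  48]
```

View pics/c1.png

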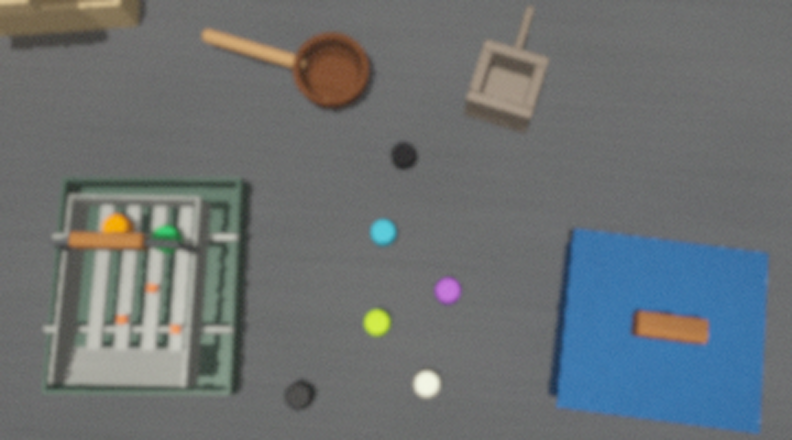

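View pics/c2.png

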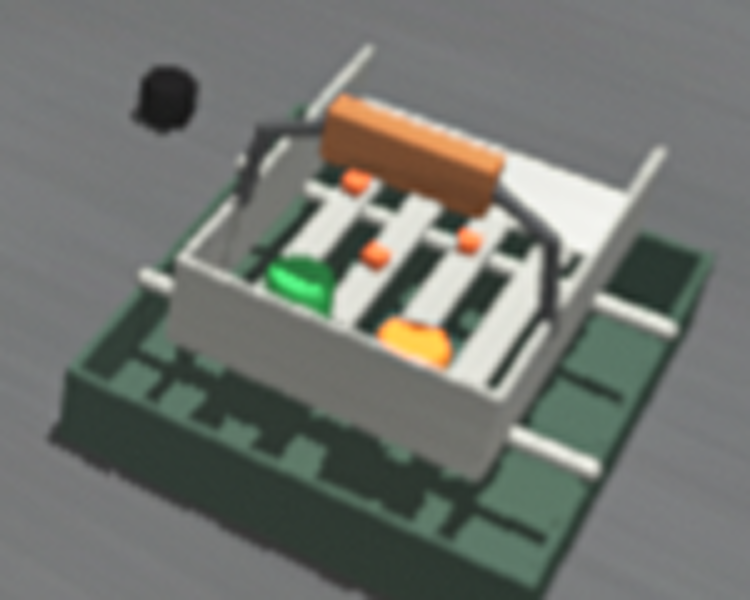

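```bash
cat >> h.py <<'E'
def eul(M): return Rn.from_matrix(M).as_euler('xyz',degrees=True)
def down(yaw): return [180,0,yaw]
# tool orientation holding basket: b basket yaw, roll about basket x, pitch (neg=lip down) about basket y, sgn tool flip
def bas_or(b,roll=0,pitch=0,sg=1):
    B=Rn.from_euler('z',b,degrees=True)*Rn.from_euler('y',pitch,degrees=True)*Rn.from_euler('x',roll,degrees=True)
    return (B*Rn.from_euler('z',90*sg,degrees=True)*Rn.from_euler('x',180,degrees=True)),B
E
python3 - <<'E'
from h import *
def ik(p,o):
    try:q=arm.solve_ik(p,o)
    except Exception as e: return repr(e)
    return None if q is None else np.round(q)
for sg in (1,-1):
    for b in (0,5):
        for n,p,r,pi in [("pan",[.54,.28,.13],0,0),("shake+",[.54,.28,.2],32,4),("shake-",[.54,.28,.2],-32,4),("pour",[.526,-.27,.29],0,-50),("pour2",[.53,-.27,.3],0,-55),("pourlow",[.53,-.27,.28],0,-30)]:
            R,_=bas_or(b,r,pi,sg); print(sg,b,n,ik(p,R.as_euler('xyz',degrees=True)))
for p in ([.43,-.03,0],[.59,.03,0],[.5,-.265,.1],[.55,-.01,.03]): print(p,ik(p,down(90)),ik(p,down(0)),ik(p,down(-90)))
E
```

```text
1 0 pan [ 11.  47. -62. 100.  47.  63. -66.]
1 0 shake+ [ 24.  36. -53. 105.  -4.  43. -19.]
1 0 shake- [-11.  48. -50.  83.  47.  98. -67.]
1 0 pour [101.  20. -70. 125. -58.  12.  93.]
1 0 pour2 None
1 0 pourlow [ 55.  10. -25. 116. -21.  31.  47.]
1 5 pan [ 11.  47. -62. 100.  47.  63. -61.]
1 5 shake+ [ 24.  38. -54. 103.  -3.  47. -16.]
1 5 shake- [-12.  47. -49.  85.  48.  96. -63.]
1 5 pour [102.  24. -72. 124. -46.  15.  87.]
1 5 pour2 [104.  25. -72. 125. -69.  15. 110.]
1 5 pourlow [ 55.  11. -24. 115. -24.  34.  55.]
-1 0 pan [ 17.  58. -76.  99.  59.  73. 106.]
-1 0 shake+ [ 35.  52. -76. 104.  28.  48. 135.]
-1 0 shake- [ -6.  55. -64.  82.  56. 105. 107.]
-1 0 pour [101.  20. -70. 125. -58.  12. -87.]
-1 0 pour2 None
-1 0 pourlow [  35.    8.   -3.  117.  -29.   32. -127.]
-1 5 pan [ 17.  58. -76.  99.  59.  73. 111.]
-1 5 shake+ [ -60.   41.   64.  108.  -69.   80. -144.]
-1 5 shake- [ -6.  54. -64.  84.  57. 104. 111.]
-1 5 pour [ 87.  14. -50. 124. -70.  24. -74.]
-1 5 pour2 [104.  25. -72. 125. -69.  15. -70.]
-1 5 pourlow [  36.    9.   -3.  116.  -31.   35. -119.]
[0.43, -0.03, 0] [ 18.  33. -22. 128.  29.  24. -28.] [  12.   31.  -15.  128.   20.   23. -110.] [ 57.  68. -77. 126.  79.  67. 116.]
[0.59, 0.03, 0] [ 14.  43. -27. 106.  31.  38. -31.] [   5.   41.  -14.  107.   16.   35. -110.] [ 42.  74. -77. 104.  77.  74. 121.]
[0.5, -0.265, 0.1] [ 44.  31. -25. 108.  18.  44.   9.] [ 30.  29.  -7. 109.   5.  42. -70.] [  16.   29.   11.  110.   -8.   42. -148.]
[0.55, -0.01, 0.03] [ 21.  38. -30. 111.  30.  38. -27.] [   9.   35.  -15.  112.   15.   35. -105.] [ -53.   66.   76.  116.  -73.   68. -123.]
```

Next, a wrist overview of the nuggets from above, to refine positions and do the close-crop check.

Run:
```python
from h import *
arm.gripper_to(0.06)
arm.movep([.42,.0,.30],down(0))
d=cam("wrist","w1.png"); print(arm.observe()["t"])
for n in ["nug%d_center"%i for i in range(3,8)]:
    for q in arm.mark_of("wrist",n)[:6]:
        print(n,round(q["score"],2),np.round(q["centre"]),px2z(d,q["centre"],.012).round(3)[:2],colour(d,q["centre"]))
hsv=cv2.cvtColor(d["pixels"],cv2.COLOR_RGB2HSV)
k=((hsv[...,1]>110)&(hsv[...,2]>90)|(hsv[...,2]>215)).astype(np.uint8)
n,l,s,c=cv2.connectedComponentsWithStats(k)
for i in range(1,n):
    if s[i,4]>150: print(s[i],c[i].round(),px2z(d,c[i],.014).round(4),colour(d,c[i]))
```

```text
4.65
nug3_center 0.95 [293.  25.] [0.587 0.029] [145 242 246]
nug3_center 0.32 [94. 97.] [0.503 0.298] [245 167 115]
nug4_center 0.18 [86. 46.] [0.566 0.296] [ 58 128  77]
nug5_center 0.82 [243. 170.] [0.403 0.106] [93 90 90]
nug5_center 0.73 [296. 106.] [0.49  0.029] [142 170  73]
nug5_center 0.62 [ 81. 124.] [0.469 0.324] [194 130  99]
nug5_center 0.42 [87. 47.] [0.565 0.294] [ 59 120  75]
nug5_center 0.39 [354.  72.] [ 0.532 -0.048] [127  74 149]
nug6_center 0.75 [351.  74.] [ 0.53  -0.044] [127  74 149]
nug7_center 0.9 [341. 154.] [ 0.426 -0.034] [192 178 161]
[  455     0   185   183 26794] [551.  92.] [ 0.5081 -0.3106  0.014 ] [172 117  80]
[281   9  24  28 509] [292.  22.] [0.5897 0.0303 0.014 ] [144 241 246]
[   0   20   60   45 1477] [28. 45.] [0.5685 0.3706 0.014 ] [140  95  63]
[ 70  33  36  18 450] [87. 41.] [0.5709 0.2919 0.014 ] [ 76 178 104]
[ 434   39   27  119 1028] [447. 110.] [ 0.4847 -0.1741  0.014 ] [46 67 94]
[  37   61  103  120 5018] [ 89. 133.] [0.4568 0.3152 0.014 ] [165 164 157]
[343  63  22  23 405] [353.  74.] [ 0.5297 -0.0469  0.014 ] [127  74 148]
[ 532   85   84   27 1778] [574.  98.] [ 0.5012 -0.3436  0.014 ] [212 143  96]
[285  96  22  23 390] [296. 107.] [0.4886 0.0284 0.014 ] [142 171  73]
[ 595  328   45   72 1058] [620. 368.] [ 0.0345 -0.5534  0.014 ] [239 221 172]
```

View pics/w1.png

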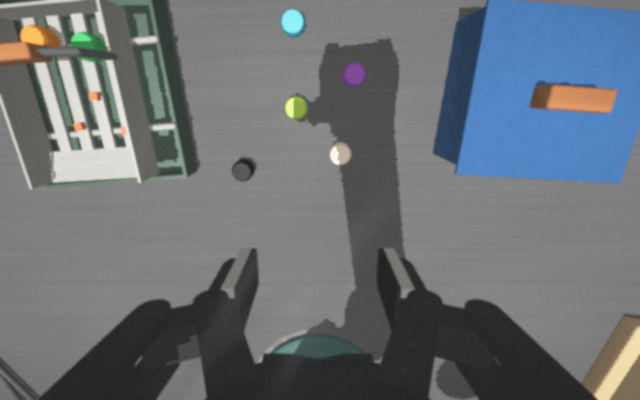

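The wrist view shows turquoise (293,22), purple (353,74), lime (296,107) and white (341,154); the black one at (242,170) is to be left alone. Now I'll look over the pan for the basket pose.

Run:
```python
from h import *
arm.movep([.42,.285,.36],down(0))
d=cam("wrist","w2.png")
for n,z in dict(pan=0,basket_floor=.053,basket_grip=.143,basket_lip=.062).items():
    print(n,[(round(q["score"],2),np.round(q["centre"]),px2z(d,q["centre"],z).round(3)[:2]) for q in arm.mark_of("wrist",n)[:2]])
print([(round(q["score"],2),np.round(q["centre"]),px2z(d,q["centre"],.056).round(3)[:2]) for q in arm.mark_of("wrist","chip1_center")])
# overlay hypothesis
```

```text
pan [(0.73, array([318.,  90.]), array([0.513, 0.282]))]
basket_floor [(0.94, array([320.,  87.]), array([0.515, 0.28 ]))]
basket_grip [(0.93, array([316.,  57.]), array([0.542, 0.284]))]
basket_lip [(0.84, array([321., 169.]), array([0.402, 0.278])), (0.55, array([341.,  51.]), array([0.559, 0.253]))]
[(0.41, array([351., 128.]), array([0.46 , 0.236]))]
```

View pics/w2.png

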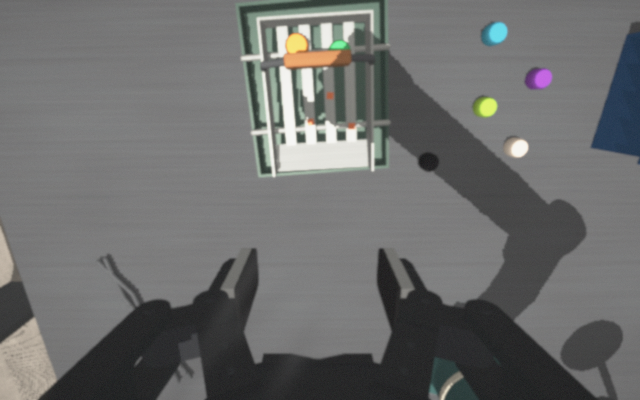

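Run:
```python
from h import *
d=cam("wrist");crop(d,220,420,0,190,4,"w2c.png")
from scipy.optimize import least_squares
pts=[((259,176),(-.118,.1,.0)),((259,176),(-.118,.1,.04)),((387,167),(-.118,-.1,.04)),((237,3),(.118,.1,.04))][1:]
def f(p):
    r=[]
    for u,(x,y,z) in pts:
        c,s=np.cos(p[2]),np.sin(p[2]); r+=list(proj(d,[p[0]+c*x-s*y,p[1]+s*x+c*y,z])-u)
    return r
o=least_squares(f,[.515,.285,.05]);print(o.x,np.degrees(o.x[2]),o.fun.round(1))
for u in ((285,52),(350,50)): print(px2z(d,u,.156))
```

```text
[0.51013021 0.28326361 0.06435972] 3.687540117652408 [-0.7  0.4  1.5  0.9 -0.7 -0.8]
[0.54545767 0.31756498 0.156     ]
[0.54720185 0.25092895 0.156     ]
```

View pics/w2c.png

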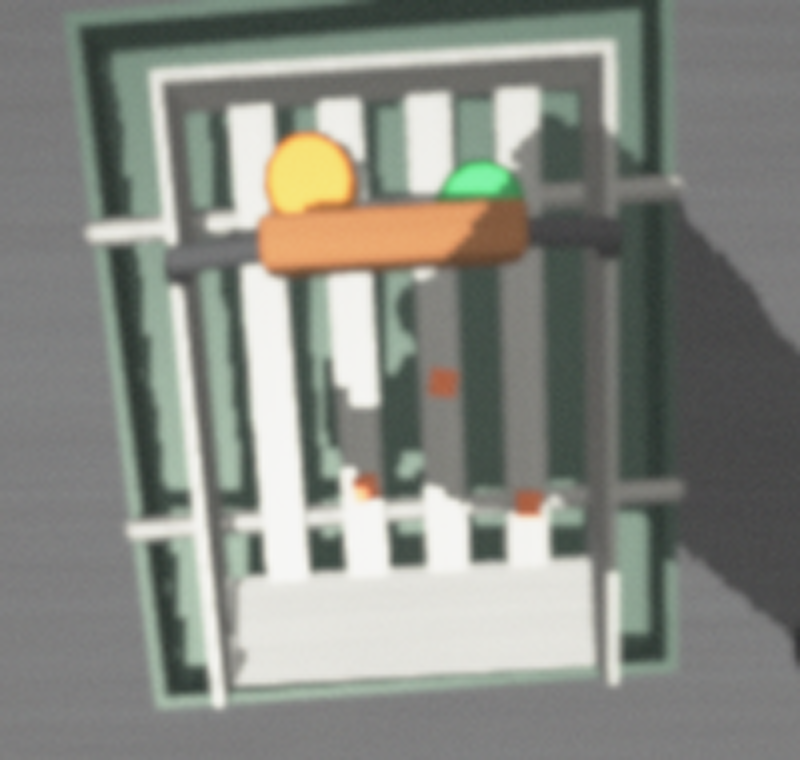

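Run:
```python
from h import *
d=cam("wrist")
from scipy.optimize import least_squares
pts=[((258,18),(.080,.067,.093)),((373.7,11),(.080,-.067,.093)),((274.7,175),(-.112,.067,.093)),((373,170),(-.112,-.067,.093)),((285,51),(.018,.035,.156)),((350,50),(.018,-.035,.156))]
def f(p):
    r=[]
    for u,(x,y,z) in pts:
        c,s=np.cos(p[2]),np.sin(p[2]); r+=list(proj(d,[p[0]+c*x-s*y,p[1]+s*x+c*y,z])-u)
    return r
for P in (pts,pts[:2]+pts[4:]):
    pts=P
    o=least_squares(f,[.515,.285,.05]);print(o.x,np.degrees(o.x[2]),o.fun.round(1))
```

```text
[0.52095425 0.2827789  0.05068798] 2.9042075525791544 [ 0.3 -6.3 -1.  -6.1 -1.  -3.6 -0.3 -3.7 -0.5  9.7  2.2  6.8]
[0.52224838 0.28343825 0.04228543] 2.4227769075326124 [ 0.2 -8.2 -1.  -6.9 -1.1  8.   1.8  5.8]
```

Run:
```python
from h import *
d=cam("wrist")
from scipy.optimize import least_squares
pts=[((258,18),(.080,.067,.093)),((373.7,11),(.080,-.067,.093)),((285,53.5),(.032,.035,.156)),((351,50),(.032,-.035,.156)),((286,68),(.018,.035,.15)),((351,65),(.018,-.035,.15)),((279,145),(-.077,.065,.053)),((367,139.5),(-.077,-.065,.053))]
def f(p):
    r=[]
    for u,(x,y,z) in pts:
        c,s=np.cos(p[2]),np.sin(p[2]); r+=list(proj(d,[p[0]+c*x-s*y,p[1]+s*x+c*y,z])-u)
    return r
o=least_squares(f,[.515,.285,.05]);print(o.x,np.degrees(o.x[2]),o.fun.round(1))
```

```text
[0.51426361 0.28225627 0.05719417] 3.276984457219699 [ 0.9  0.4 -1.1 -0.1 -0.9 -0.3  1.2 -1.2 -0.1  0.3  1.  -0.8 -1.5  1.3
  0.2  1.5]
```

Basket floor: (0.514, 0.282), yaw 3.3°. Pan: (0.511, 0.283), yaw 3.7°. Starting with the white nugget.

```bash
cat >> h.py <<'E'
BX,BY,BW=.5143,.2823,3.3
def b2w(x,y): 
    c,s=np.cos(np.radians(BW)),np.sin(np.radians(BW)); return BX+c*x-s*y,BY+s*x+c*y
def pick(x,y,bx,by,yaw=90,zd=.10):
    arm.gripper_to(.06)
    arm.movep([x,y,.10],down(yaw))
    hit=arm.move_l([x,y,.002],vel=.12,force_limit=12)
    z=arm.observe()["tool_pos"][2]
    arm.gripper_to(0.0,40)
    g=arm.observe()["finger_gap"]
    arm.move_l([x,y,.22],vel=.3)
    g2=arm.observe()["finger_gap"]
    print("hit",hit,"z",round(z,4),"gap",g.round(4),g2.round(4))
    if g2<.015: return False
    wx,wy=b2w(bx,by)
    arm.movep([wx,wy,.22],down(90+BW))
    print("hit",arm.move_l([wx,wy,.068],vel=.15,force_limit=12),arm.observe()["tool_pos"].round(3))
    arm.gripper_to(.05)
    arm.move_l([wx,wy,.22],vel=.3)
    return True
E
python3 - <<'E'
from h import *
print(pick(.426,-.034,-.048,-.045)); print(arm.observe()["t"])
d=cam("top","t1.png");crop(d,120,480,110,310,2.2,"c3.png")
E
```

```text
Traceback (most recent call last):
  File "h.py", line 44, in pick
    print("hit",hit,"z",round(z,4),"gap",g.round(4),g2.round(4))
                                         ^^^^^^^
AttributeError: 'float' object has no attribute 'round'
```

```bash
sed -i 's/g.round(4),g2.round(4)/round(g,4),round(g2,4)/' h.py
python3 - <<'E'
s=open('h.py').read()
a=s.index("    if g2<.015"); 
s=s[:a]+"    if g2<.015: return False\n    return drop(bx,by)\ndef drop(bx,by):\n"+s[a:].split("\n",1)[1]
open('h.py','w').write(s)
E
python3 - <<'E'
from h import *
print(arm.observe()["finger_gap"],arm.observe()["tool_pos"])
if arm.observe()["finger_gap"]>.015: print(drop(-.048,-.045)); print(arm.observe()["t"])
d=cam("top","t1.png");crop(d,120,480,110,310,2.2,"c3.png")
E
```

```text
0.02826171006764654 [ 0.42496266 -0.03458266  0.21885423]
hit False [0.47  0.235 0.069]
True
13.7417
```

View pics/c3.png

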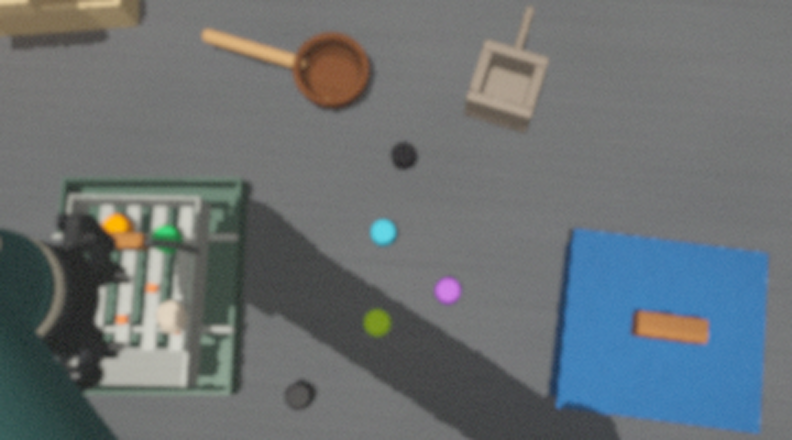

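White is in the basket at crop (172,316). The others haven't moved.

Run:
```python
from h import *
print(pick(.489,.028,-.048,-.013)); 
print(pick(.530,-.046,-.048,.018)); 
d=cam("top","t2.png");print(px2z(d,arm.mark_of("top","nug3_center")[0]["centre"],.012))
crop(d,120,480,110,310,2.2,"c4.png"); print(arm.observe()["t"])
```

```text
hit False z 0.0026 gap 0.0287 0.0282
hit False [0.468 0.267 0.069]
True
hit False z 0.0026 gap 0.0279 0.0282
hit False [0.466 0.298 0.069]
True
[0.57359239 0.33221541 0.012     ]
27.7083
```

View pics/c4.png

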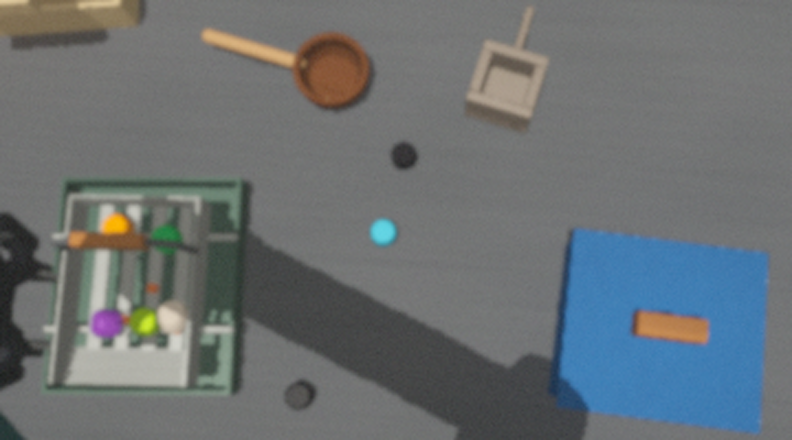

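Run:
```python
from h import *
print(pick(.588,.029,-.048,.047)); 
arm.movep([.36,.285,.36],down(0))
d=cam("wrist","w3.png");crop(d,220,420,0,190,4,"c5.png"); print(arm.observe()["t"])
for n,z in dict(basket_floor=.053,basket_grip=.143,lid_grip=.107).items():
    print(n,[(round(q["score"],2),np.round(q["centre"]),px2z(d,q["centre"],z).round(3)[:2]) for q in arm.mark_of("wrist",n)[:2]])
```

```text
hit False z 0.0027 gap 0.0283 0.028
hit True [0.463 0.329 0.072]
True
35.7917
basket_floor [(0.83, array([319.,  42.]), array([0.51 , 0.283])), (0.69, array([336.,  59.]), array([0.49 , 0.259]))]
basket_grip [(0.31, array([319.,  40.]), array([0.498, 0.283]))]
lid_grip []
```

View pics/w3.png

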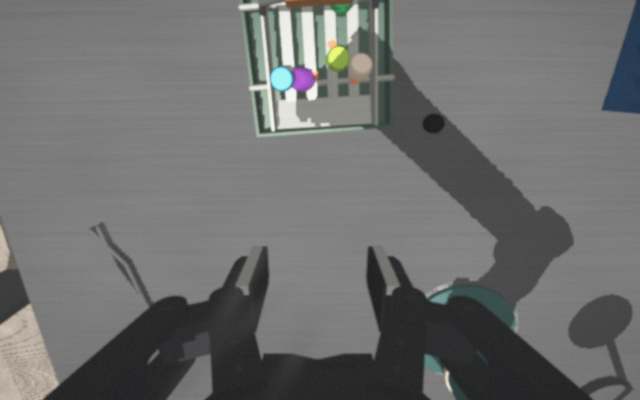

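View pics/c5.png

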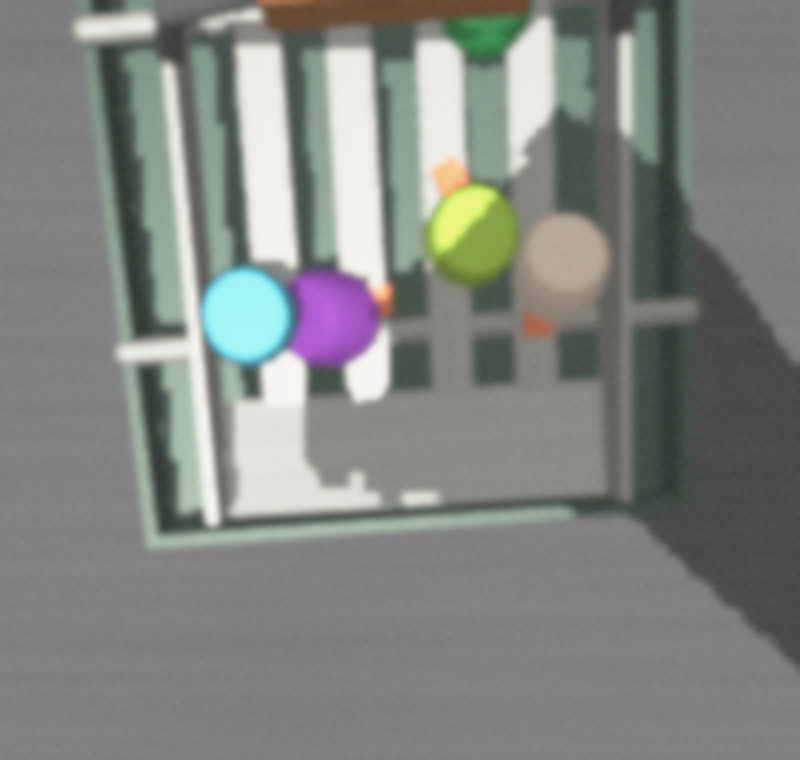

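All four loose nuggets plus green and amber are in the basket, and three chips show. Grasping the basket now.

```bash
cat >> h.py <<'E'
PT=np.array([.025,0,.122-.053])
def bpose(F,b,roll=0,pitch=0):
    R,B=bas_or(b,roll,pitch,1)
    return np.array(F)+B.apply(PT), R.as_euler('xyz',degrees=True)
def bmove(F,b,roll=0,pitch=0,vel=.15,fl=None):
    p,o=bpose(F,b,roll,pitch); return arm.move_l(p,vel=vel,orientation=o,force_limit=fl)
E
python3 - <<'E'
from h import *
arm.gripper_to(.06)
p,o=bpose([BX,BY,.053],BW)
arm.movep([p[0],p[1],.26],o)
print(arm.move_l(p,vel=.15,force_limit=12))
arm.gripper_to(0,120); s=arm.observe();print(s["finger_gap"],s["tool_pos"],s["force"],s["t"])
bmove([BX,BY,.118],BW,vel=.06); s=arm.observe();print(s["finger_gap"],s["tool_pos"],s["force"],s["moment"])
d=cam("scene");crop(d,360,560,120,310,4,"c6.png")
E
```

```text
False
0.012674374001485567 [0.53962546 0.28380878 0.12270844] [-0.58903715 -0.07246796  5.48845452] 39.1
0.012728026241231968 [0.53900864 0.28349845 0.18650106] [ 0.50638389 -0.47982004 -5.50400021] [ 0.00114554 -0.20819297 -0.00944567]
```

View pics/c6.png

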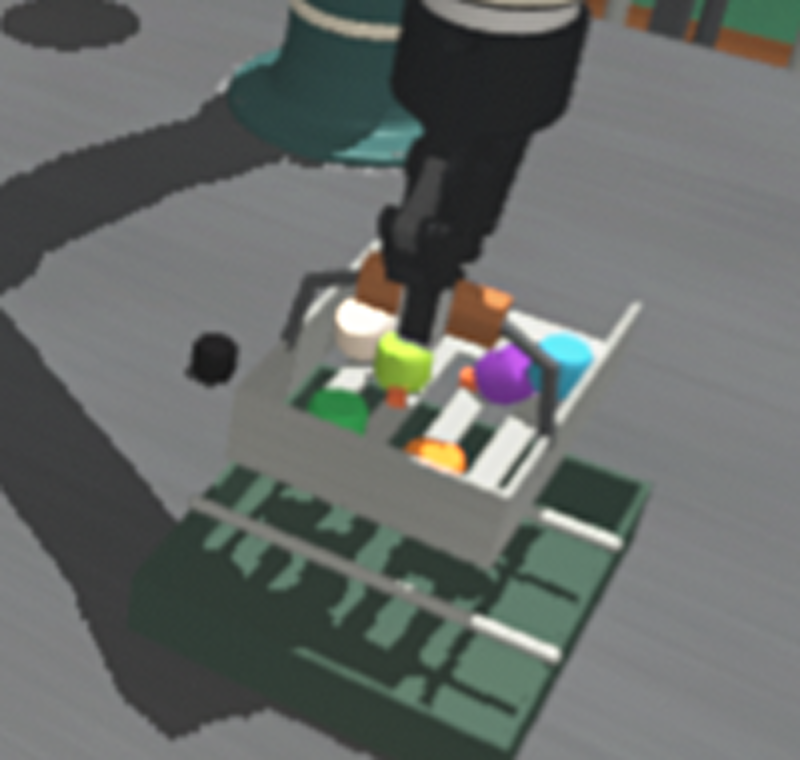

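The basket is lifted and level. Now rolling it.

```bash
python3 - <<'E'
from h import *
F=[BX-.002,BY,.118]
for k in range(2):
    for r in (31,-31):
        bmove(F,BW,r,4,vel=.13); arm.pause(.5)
        if k==0:
            d=cam("scene");crop(d,360,560,120,310,4,"s%d.png"%r)
            print(arm.observe()["finger_gap"],arm.observe()["moment"])
bmove(F,BW,0,2,vel=.13)
d=cam("scene");crop(d,360,560,120,310,4,"s0.png");print(arm.observe()["t"])
d=cam("top");crop(d,120,250,170,310,4,"s0t.png")
E
python3 -c "
import cv2,numpy as np
a=[cv2.resize(cv2.imread('pics/s%s.png'%k),(400,380)) for k in ('31','-31')]
cv2.imwrite('pics/s2.png',np.hstack(a))"
```

```text
0.012222082716537313 [-1.30660158 -0.45521075 -0.03490846]
0.012321340391435075 [ 1.31708279 -0.2368714   0.0084394 ]
47.6167
```

View pics/s2.png

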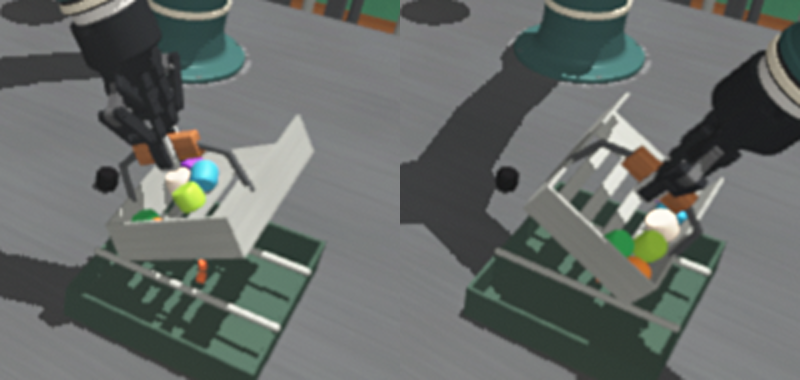

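View pics/s0.png

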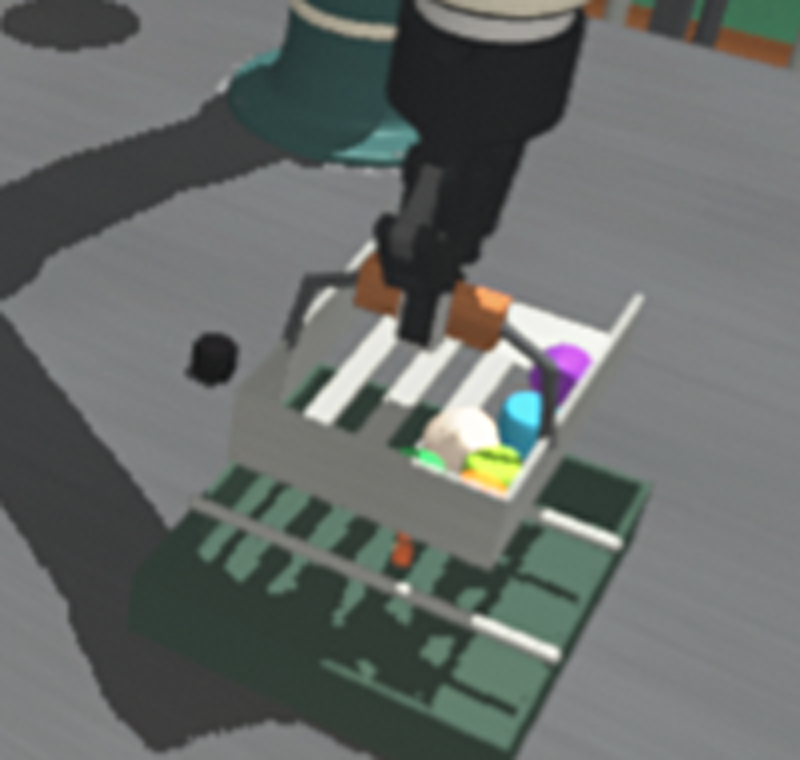

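View pics/s0t.png

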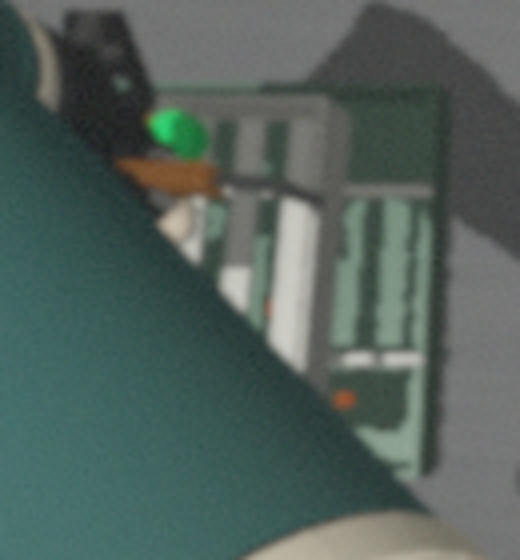

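Run:
```python
from h import *
F=[BX-.002,BY,.118]
for r,pp in ((31,6),(-31,6),(31,2),(-31,2),(30,6)):
    bmove(F,BW,r,pp,vel=.15); arm.pause(.4)
bmove(F,BW,0,2,vel=.13)
bmove([BX,BY,.33],BW,0,2,vel=.3)
print(arm.observe()["t"],arm.observe()["force"])
d=cam("scene");crop(d,360,560,120,310,4,"u0.png")
print([(round(q["score"],2),np.round(q["centre"]),px2z(d,q["centre"],.008).round(3)[:2]) for q in arm.mark_of("scene","chip1_center")])
d=cam("top");crop(d,80,250,170,310,4,"u0t.png")
print([(round(q["score"],2),np.round(q["centre"]),px2z(d,q["centre"],.008).round(3)[:2]) for q in arm.mark_of("top","chip1_center")])
```

```text
56.8083 [ 0.16574182 -0.19809221 -7.10772004]
[]
[]
```

View pics/u0.png

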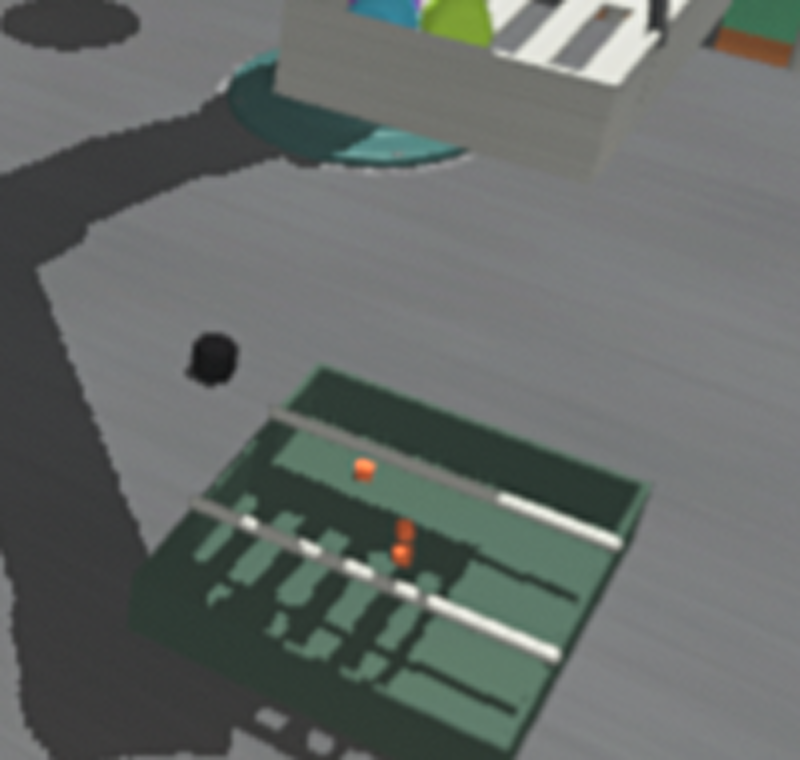

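View pics/u0t.png

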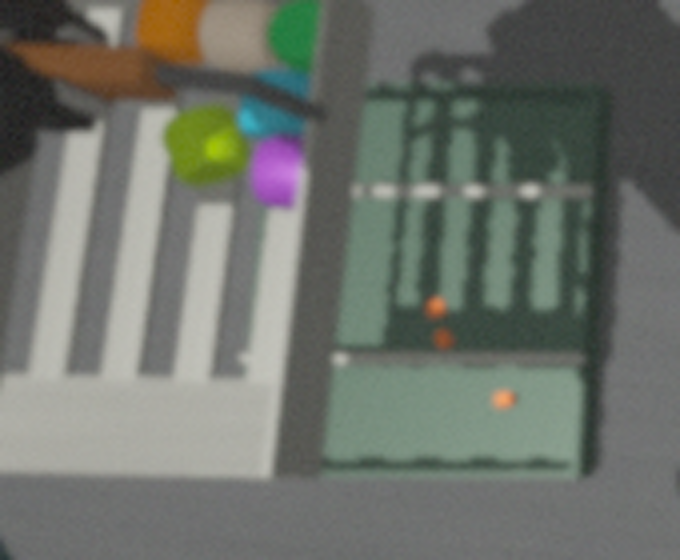

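Three chips lie in the pan, at scene crop (364,468), (404,530) and (402,553). I also see a brown speck in the basket at (600,15), so I'll check that.

Run:
```python
from h import *
d=cam("scene");crop(d,410,560,60,170,5,"u1.png")
```

```text
(no output)
```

View pics/u1.png

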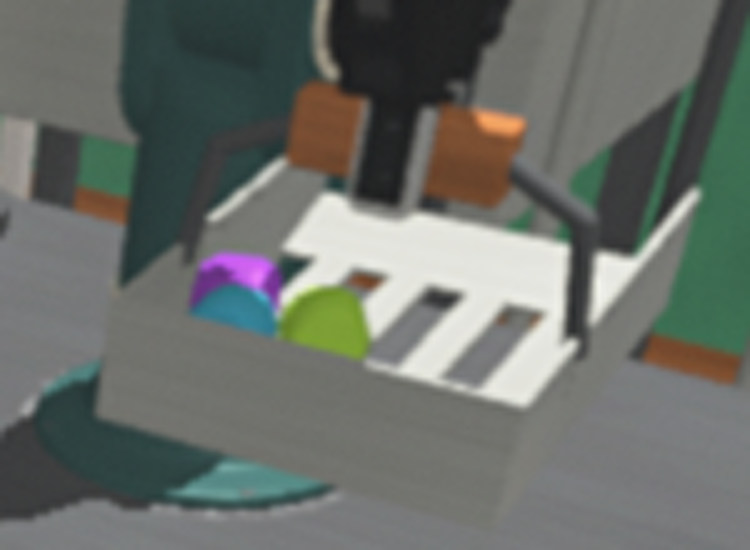

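The specks are the brown bench trim seen through the slots, so all the chips are down. Setting the basket back on the rods and measuring the lid.

Run:
```python
from h import *
bmove([BX-.002,BY,.08],BW,vel=.25)
print(bmove([BX-.002,BY,.050],BW,vel=.05,fl=8)); s=arm.observe();print(s["tool_pos"],s["force"])
arm.gripper_to(.06)
p,o=bpose([BX-.002,BY,.2],BW)
arm.move_l(p,vel=.3)
d=cam("scene");crop(d,380,530,190,310,5,"v1.png")
arm.movep([.42,-.265,.36],down(0))
d=cam("wrist","v2.png")
for n,z in dict(box=0,lid_grip=.107).items():
    print(n,[(round(q["score"],2),np.round(q["centre"]),px2z(d,q["centre"],z).round(3)[:2]) for q in arm.mark_of("wrist",n)[:2]])
print(arm.observe()["t"])
```

```text
True
[0.53722176 0.28339151 0.12268077] [-0.4499     -1.09326663  5.84393639]
box []
lid_grip [(0.57, array([321.,  96.]), array([ 0.504, -0.268]))]
62.1333
```

View pics/v1.png

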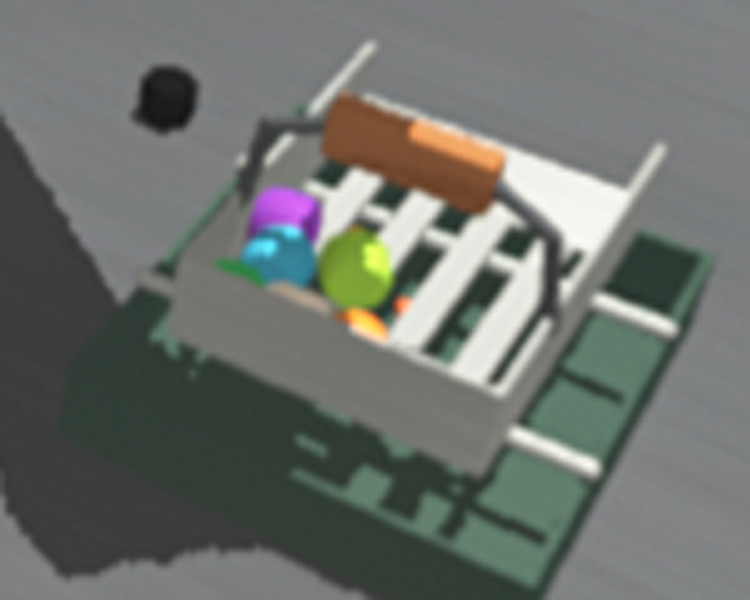

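View pics/v2.png

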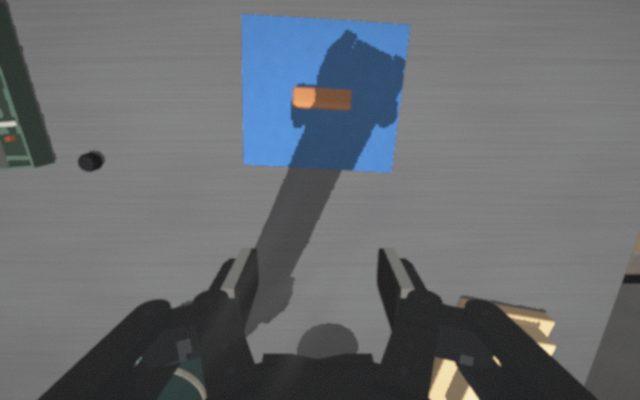

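Run:
```python
from h import *
d=cam("wrist"); crop(d,225,425,0,190,4,"v3.png")
from scipy.optimize import least_squares
pts=[((242,14),(.091,.101,.09)),((410.5,24),(.091,-.101,.09)),((392.5,173),(-.091,-.101,.09)),((244,165),(-.091,.101,.09))]
def f(p):
    r=[]
    for u,(x,y,z) in pts:
        c,s=np.cos(p[2]),np.sin(p[2]); r+=list(proj(d,[p[0]+c*x-s*y,p[1]+s*x+c*y,z])-u)
    return r
o=least_squares(f,[.5,-.27,.0]);print(o.x,np.degrees(o.x[2]),o.fun.round(1))
```

```text
[ 0.49950947 -0.26974552 -0.05139488] -2.9447095070283487 [-0.5  0.1  0.6  0.2 -0.3 -0.3  0.1  0. ]
```

View pics/v3.png

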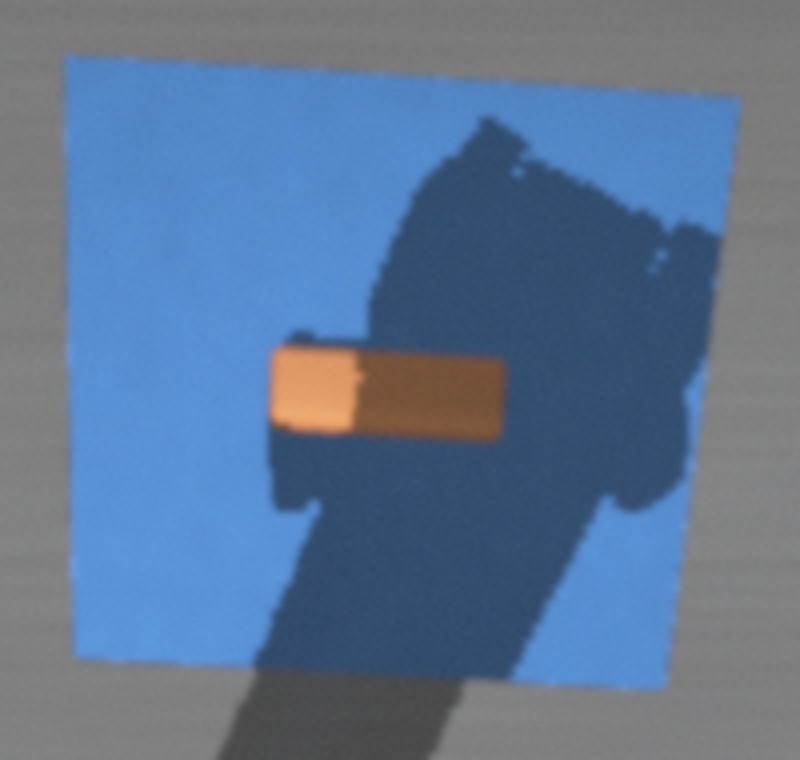

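Run:
```python
from h import *
X,Y,W=.4995,-.2697,-2.94
arm.movep([X,Y,.2],down(90+W))
print(arm.move_l([X,Y,.095],vel=.15,force_limit=12))
arm.gripper_to(0,80); s=arm.observe();print(s["finger_gap"],s["tool_pos"],s["force"])
arm.move_l([X,Y,.23],vel=.15); s=arm.observe();print(s["finger_gap"],s["force"])
arm.movep([.55,-.01,.15],down(90))
arm.move_l([.55,-.01,.04],vel=.2)
print(arm.move_l([.55,-.01,.018],vel=.05,force_limit=6),arm.observe()["tool_pos"])
arm.gripper_to(.06)
arm.move_l([.55,-.01,.2],vel=.3)
d=cam("top","x1.png"); print(arm.observe()["t"])
def ik(p,o):
    q=arm.solve_ik(p,o); return None if q is None else np.round(q)
# pour yaw search, lip at box centre-ish z
lipb=np.array([-.112,0,.014-.005])
for b in (0,-20,-40,-60,-90,20,40,60,90):
  for pi in (-30,-52):
    R,B=bas_or(b,0,pi,1)
    L=np.array([X,Y,.125])+Rn.from_euler('z',b,degrees=True).apply([.03,0,0])
    print(b,pi,ik(L+B.apply(PT-lipb),R.as_euler('xyz',degrees=True)))
```

```text
False
0.0226225731424616 [ 0.50014854 -0.26998495  0.09612082] [-1.59894188  0.59393673  5.38379854]
0.022575252894069912 [-0.24643821  0.94288066 -3.50638985]
True [ 0.55047649 -0.01033036  0.02109903]
69.0667
0 -30 [ 67.  27. -52. 107.  19.  28.   9.]
0 -52 [ 99.  40. -81. 124.  88.  10. -45.]
-20 -30 [ 58.  23. -41. 108.  30.  26. -20.]
-20 -52 [  90.   27.  -73.  127.  123.   20. -104.]
-40 -30 [ 51.  21. -33. 108.  42.  31. -50.]
-40 -52 [  58.   14.  -44.  128.  111.   27. -121.]
-60 -30 [ 49.  21. -32. 108.  50.  40. -75.]
-60 -52 [  62.   24.  -60.  123.   96.   56. -120.]
-90 -30 [  42.   22.  -25.  106.   48.   54. -100.]
-90 -52 [  28.   22.  -26.  114.   71.   68. -129.]
20 -30 [ 74.  32. -61. 106.  14.  34.  33.]
20 -52 [ 98.  41. -75. 118. -12.  18.  69.]
40 -30 [ 76.  37. -66. 104.  11.  43.  53.]
40 -52 [ 96.  48. -75. 110.  -6.  37.  79.]
60 -30 [ 78.  42. -71. 102.  12.  54.  69.]
60 -52 [ 92.  56. -78. 101.   3.  56.  84.]
90 -30 [ 78.  49. -78.  99.  19.  71.  88.]
90 -52 [ 83.  65. -81.  89.  12.  83.  94.]
```

View pics/x1.png

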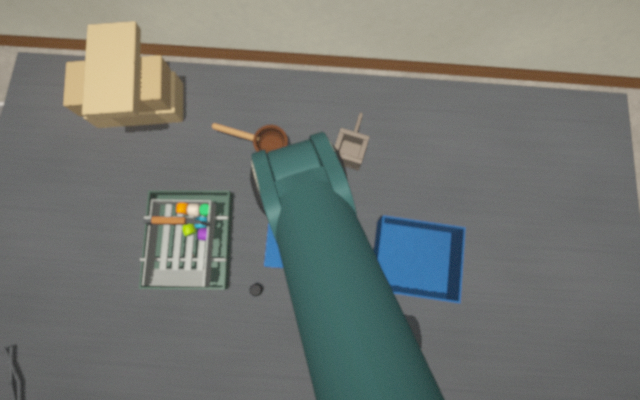

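The box is open at (420,258) and the lid is on the bench under the arm. Regrasping the basket and carrying it to the box, pouring with the lip towards +y.

Run:
```python
from h import *
BX_=BX-.002
p,o=bpose([BX_,BY,.053],BW)
arm.movep([p[0],p[1],.26],o)
d=cam("scene");crop(d,380,530,190,310,5,"y0.png")
print(arm.move_l(p,vel=.15,force_limit=12))
arm.gripper_to(0,120)
bmove([BX_,BY,.12],BW,0,0,vel=.08)
bmove([BX_,BY,.25],BW,0,6,vel=.25)
s=arm.observe();print(s["finger_gap"],s["force"],s["t"],s["joint_pos"].round())
X,Y=.4995,-.2697
lipb=np.array([-.112,0,.009])
def lp(pi,dz=.13,off=-.045,b=-92.9):
    B=Rn.from_euler('z',b,degrees=True)*Rn.from_euler('y',pi,degrees=True)
    e=np.radians(b+90)
    L=np.array([X-np.sin(e)*off,Y+np.cos(e)*off,dz]); return L-B.apply(lipb)
F1=lp(6,.20); print(F1)
bmove([.52,.10,.25],-30,0,6,vel=.25); print(arm.observe()["joint_pos"].round())
bmove([.52,-.10,.25],-62,0,6,vel=.25);print(arm.observe()["joint_pos"].round())
bmove(F1,-92.9,0,6,vel=.25)
s=arm.observe();print(s["finger_gap"],s["force"],s["t"],s["joint_pos"].round())
cam("scene","y1.png")
```

```text
False
0.012630188948209099 [-0.8463942  -0.80917332 -6.36143079] 73.475 [  5.  32. -51.  85.  21.  79. -44.]
[ 0.49163555 -0.42494663  0.17934212]
[ 24.  22. -45.  94.  11.  74. -52.]
[ 40.  19. -35.  96.   6.  72. -57.]
0.012558470665841502 [-0.72911095 -0.25177989 -5.74858354] 76.9333 [ 56.  32. -20.  84.   6.  70. -57.]
```

View pics/y1.png

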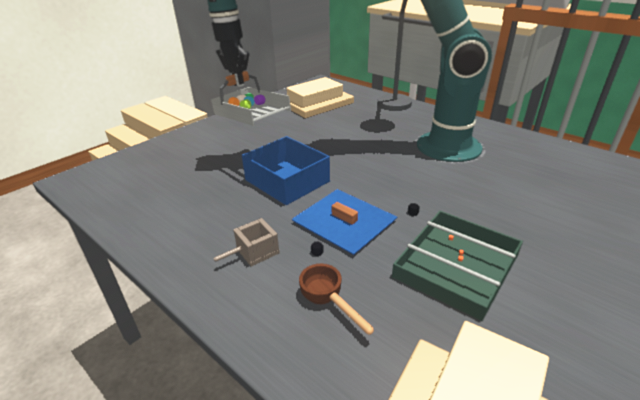

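Run:
```python
from h import *
X,Y=.4995,-.2697
lipb=np.array([-.112,0,.009])
def lp(pi,dz=.125,off=-.045,b=-92.9):
    B=Rn.from_euler('z',b,degrees=True)*Rn.from_euler('y',pi,degrees=True)
    e=np.radians(b+90)
    L=np.array([X-np.sin(e)*off,Y+np.cos(e)*off,dz]); return L-B.apply(lipb)
print(arm.solve_ik(*bpose(lp(-52),-92.9,0,-52)))
bmove(lp(0),-92.9,0,0,vel=.15)
for pi in (-10,-20,-27,-34,-41,-48,-53):
    bmove(lp(pi),-92.9,0,pi,vel=.1)
s=arm.observe();print(s["finger_gap"],s["force"],s["t"],s["joint_pos"].round())
arm.pause(.6)
print(arm.observe()["force"])
d=cam("scene","y2.png"); crop(d,180,360,40,210,4,"y2c.png")
d=cam("top");crop(d,330,490,190,330,4,"y2t.png")
```

```text
[  18.82869005   21.1966169   -13.00181306  113.54450501   66.79056721
   65.12009213 -127.62109615]
0.012469081900038573 [ 0.55541377  0.284037   -2.43634409] 79.9667 [  13.   21.   -6.  114.   66.   64. -128.]
[ 0.92061206  0.0524223  -4.57780511]
```

View pics/y2c.png

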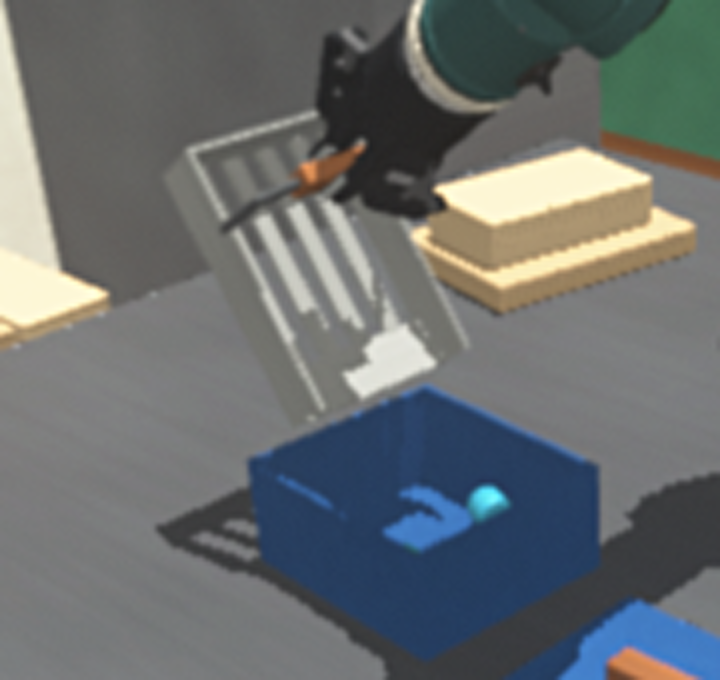

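View pics/y2t.png

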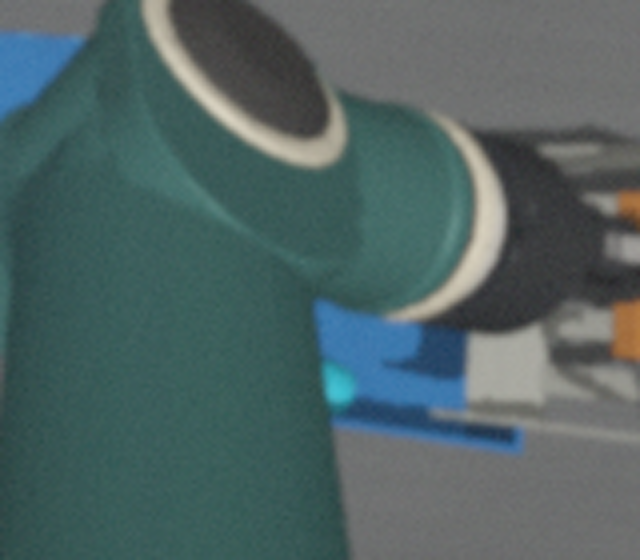

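The basket looks empty and the turquoise nugget shows in the box. Tilting back and retreating to check both.

Run:
```python
from h import *
X,Y=.4995,-.2697
lipb=np.array([-.112,0,.009])
def lp(pi,dz=.125,off=-.045,b=-92.9):
    B=Rn.from_euler('z',b,degrees=True)*Rn.from_euler('y',pi,degrees=True)
    e=np.radians(b+90)
    L=np.array([X-np.sin(e)*off,Y+np.cos(e)*off,dz]); return L-B.apply(lipb)
for pi in (-30,0): bmove(lp(pi,.16),-92.9,0,pi,vel=.25)
bmove(lp(0,.25),-92.9,0,0,vel=.25)
print(arm.observe()["force"],arm.observe()["joint_pos"].round())
bmove([.52,-.10,.25],-62,0,0,vel=.25)
bmove([.52,.10,.25],-30,0,0,vel=.25)
bmove([BX-.002,BY,.25],BW,0,0,vel=.25)
s=arm.observe();print(s["t"],s["force"],s["joint_pos"].round())
d=cam("scene","z1.png"); crop(d,360,560,60,310,3,"z1c.png")
d=cam("top","z1t.png");crop(d,250,490,130,330,3.2,"z1t.png")
```

```text
[-0.88435889  0.01784107 -4.45989067] [ 50.  26. -15.  84.   7.  71. -59.]
85.9417 [ 1.07551122 -0.95901873 -3.41222323] [  4.  26. -48.  90.  20.  73. -44.]
```

View pics/z1c.png

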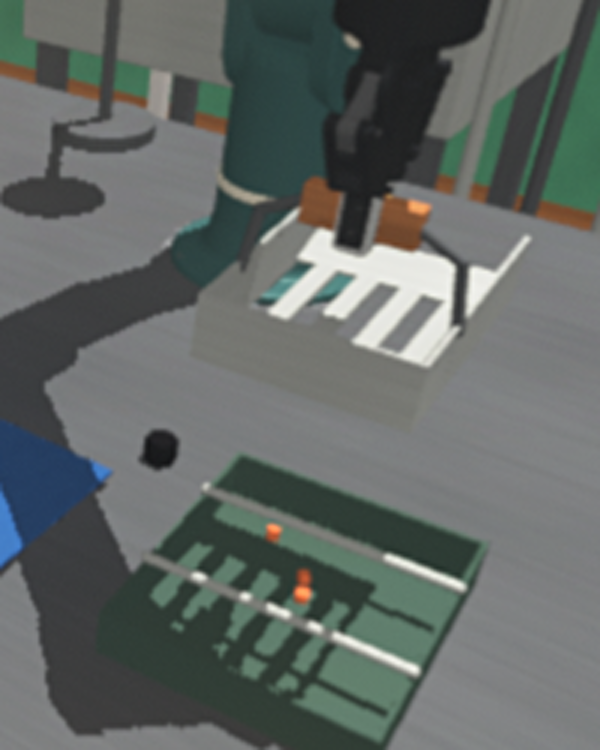

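View pics/z1t.png

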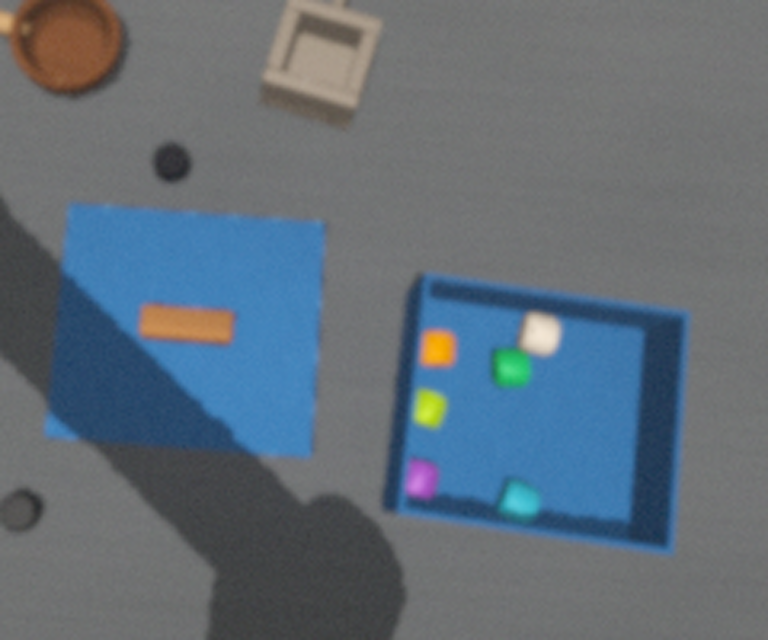

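All six nuggets are in the box, the basket is empty and the three chips are in the pan. Setting the basket down, then locating the lid and box.

Run:
```python
from h import *
bmove([BX-.003,BY,.08],BW,vel=.25)
print(bmove([BX-.003,BY,.050],BW,vel=.05,fl=6)); s=arm.observe();print(s["tool_pos"])
arm.gripper_to(.06)
p,o=bpose([BX-.002,BY,.2],BW); arm.move_l(p,vel=.3)
d=cam("scene");crop(d,380,530,190,310,5,"a1.png")
arm.movep([.45,-.13,.42],down(0))
d=cam("wrist","a2.png");print(arm.observe()["t"])
for n,z in dict(box=0,lid_grip=.032).items():
    print(n,[(round(q["score"],2),np.round(q["centre"]),px2z(d,q["centre"],z).round(3)[:2]) for q in arm.mark_of("wrist",n)[:2]])
```

```text
True
[0.53621168 0.28344265 0.12273561]
90.3083
box [(0.91, array([394., 115.]), array([ 0.502, -0.263]))]
lid_grip [(0.65, array([242.,  86.]), array([ 0.549, -0.006]))]
```

View pics/a1.png

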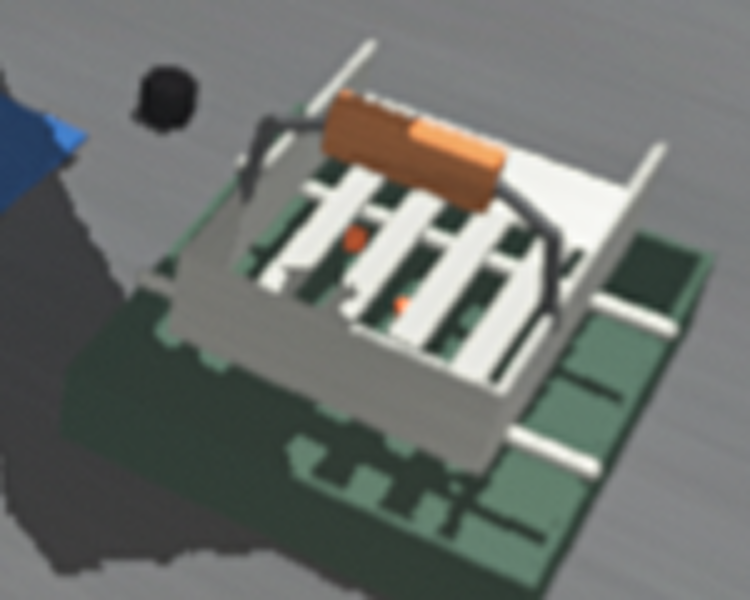

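View pics/a2.png

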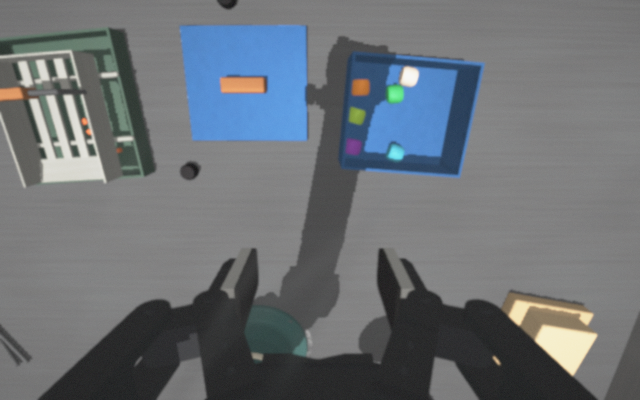

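Run:
```python
from h import *
d=cam("wrist"); crop(d,160,500,0,200,2.35,"a3.png")
from scipy.optimize import least_squares
def fit(pts,x0):
    def f(p):
        r=[]
        for u,(x,y,z) in pts:
            c,s=np.cos(p[2]),np.sin(p[2]); r+=list(proj(d,[p[0]+c*x-s*y,p[1]+s*x+c*y,z])-u)
        return r
    o=least_squares(f,x0);print(o.x.round(4),np.degrees(o.x[2]),o.fun.round(1))
def C(a,b,z): return [(a,b,z),(a,-b,z),(-a,-b,z),(-a,b,z)]
fit(list(zip([(180,26),(307.5,25),(308,140),(190,141)],C(.091,.101,.015))),[.55,-.01,0])
fit(list(zip([(349,53),(481,65),(461,178),(340,167)],C(.085,.095,.085))),[.5,-.27,0])
```

```text
[ 0.5499 -0.0097 -0.0043] -0.24394598882407212 [-0.5 -0.8 -0.9  0.3 -0.9  0.9  2.4 -0.5]
[ 0.5008 -0.2641 -0.0648] -3.7119611065581712 [ 1.3 -0.4  1.2 -2.1 -2.6 -0.1 -0.2  3. ]
```

View pics/a3.png

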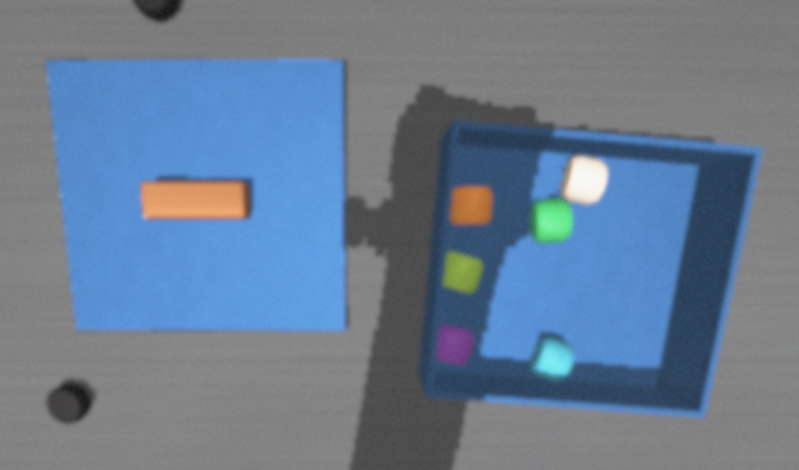

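The lid hasn't moved. I'll take one centred look at the box to refine its pose.

Run:
```python
from h import *
arm.movep([.42,-.265,.36],down(0))
d=cam("wrist","b0.png"); crop(d,225,425,0,190,4,"b1.png")
```

```text
(no output)
```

View pics/b1.png

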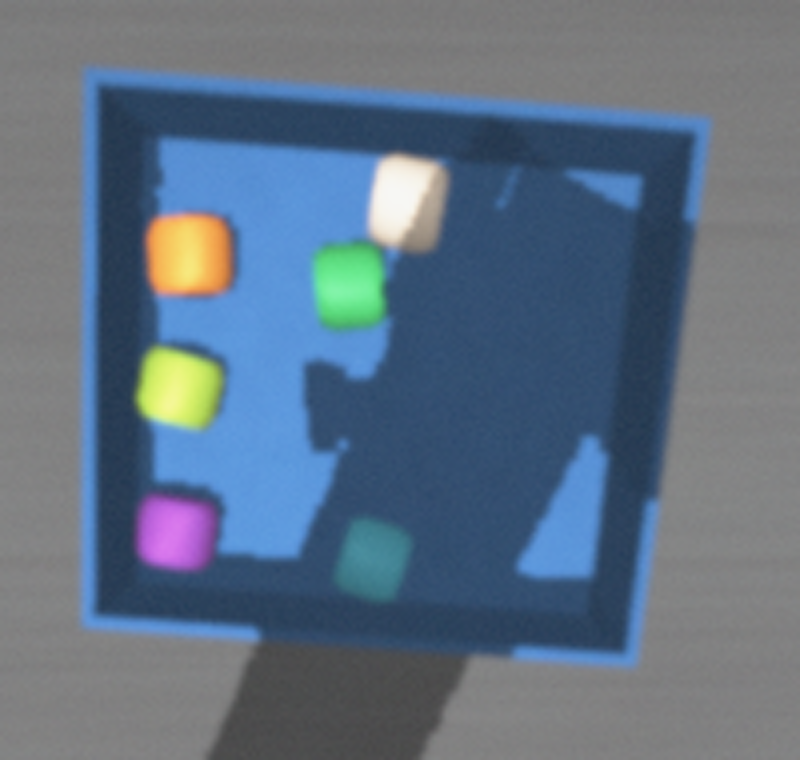

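Run:
```python
from h import *
d=cam("wrist")
from scipy.optimize import least_squares
def C(a,b,z): return [(a,b,z),(a,-b,z),(-a,-b,z),(-a,b,z)]
pts=list(zip([(225+a/4,b/4) for a,b in [(84,66),(712,119),(635,667),(82,626)]],C(.085,.095,.085)))
def f(p):
    r=[]
    for u,(x,y,z) in pts:
        c,s=np.cos(p[2]),np.sin(p[2]); r+=list(proj(d,[p[0]+c*x-s*y,p[1]+s*x+c*y,z])-u)
    return r
o=least_squares(f,[.5,-.27,0]);print(o.x.round(4),np.degrees(o.x[2]),o.fun.round(1))
```

```text
[ 0.503  -0.2662 -0.0732] -4.192214218932398 [ 0.3  0.2 -0.2 -0.  -0.1 -0.2 -0.1 -0.1]
```

The same-view fit of the box gives (0.503, -0.266), yaw -4.2°, so the lid had been sitting off-centre within its play. I'll place it centred.

Run:
```python
from h import *
x,y=.5505,-.0103
arm.gripper_to(.06)
arm.movep([x,y,.15],down(90))
print(arm.move_l([x,y,.021],vel=.15,force_limit=12))
arm.gripper_to(0,80)
arm.move_l([x,y,.23],vel=.2); s=arm.observe();print(s["finger_gap"],s["force"])
X,Y,W=.503,-.2662,-4.2
arm.movep([X,Y,.2],down(90+W))
arm.move_l([X,Y,.118],vel=.15)
print(arm.move_l([X,Y,.093],vel=.04,force_limit=8)); s=arm.observe();print(s["tool_pos"],s["force"],s["t"])
cam("scene","e0.png")
```

```text
False
0.022637507933524675 [-0.02681761 -0.02362961 -4.16872758]
True
[ 0.50277298 -0.26636315  0.09696358] [-2.46691597  0.26147585  4.85938591] 97.6417
```

View pics/e0.png

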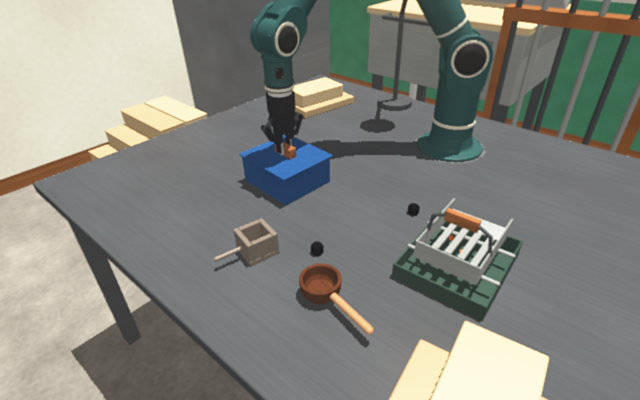

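The lid stopped at the seated height (0.097, against 0.096 when I first gripped it). Releasing and checking.

Run:
```python
from h import *
arm.gripper_to(.06)
arm.move_l([.503,-.2662,.25],vel=.3)
arm.movep([.42,-.265,.36],down(0))
d=cam("wrist","f0.png"); crop(d,225,425,0,190,4,"f1.png")
s=cam("scene"); crop(s,220,350,120,210,5,"f2.png"); crop(s,380,530,190,310,5,"f3.png")
t=cam("top","f4.png")
print([(round(q["score"],2),px2z(d,q["centre"],.107).round(4)) for q in arm.mark_of("wrist","lid_grip")[:2]])
print([(q["score"],px2z(s,q["centre"],.053).round(4)) for q in arm.mark_of("scene","basket_floor")[:1]], [(q["score"],px2z(s,q["centre"],0).round(4)) for q in arm.mark_of("scene","pan")[:1]])
print(arm.observe()["t"])
```

```text
[(0.82, array([ 0.5045, -0.2652,  0.107 ]))]
[(0.56, array([0.5062, 0.2778, 0.053 ]))] [(0.68, array([0.5155, 0.2771, 0.    ]))]
100.2333
```

View pics/f1.png

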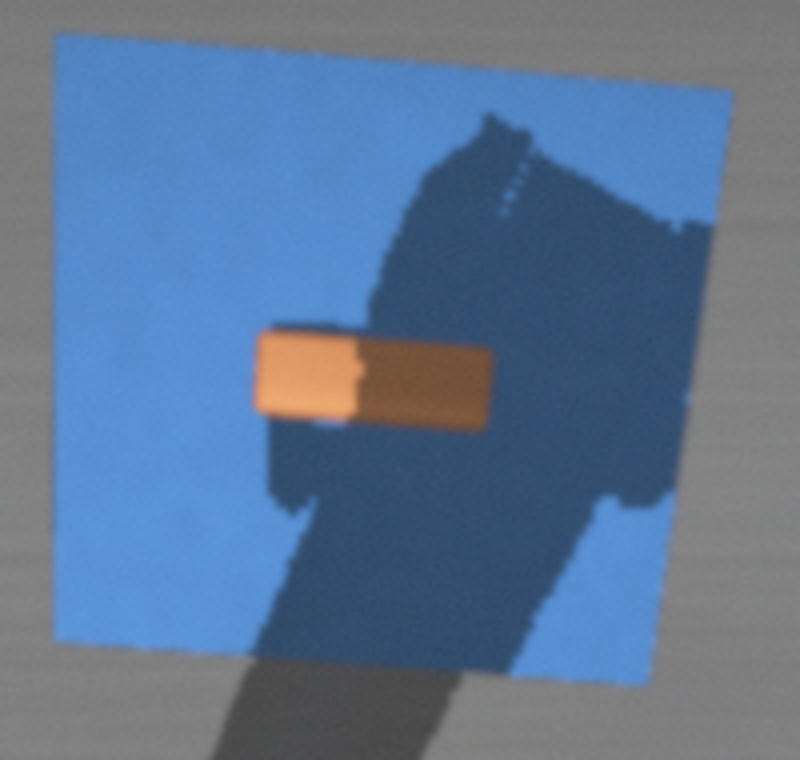

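View pics/f2.png

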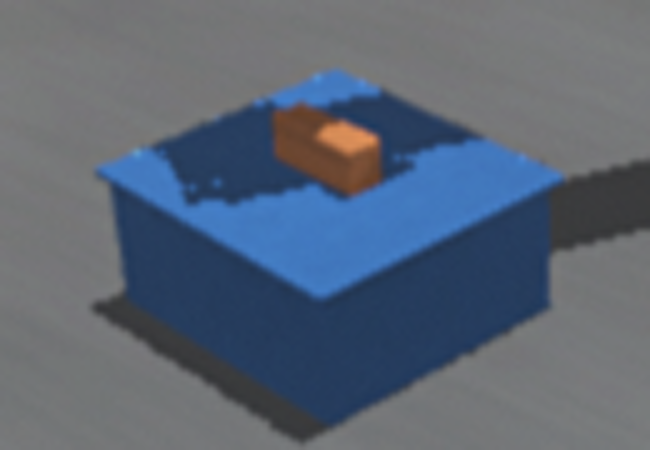

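View pics/f4.png

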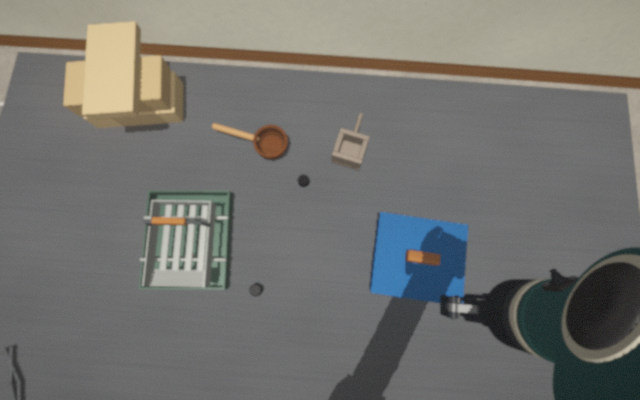

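The lid is seated and level, the basket is centred on its rods, and the mould and cup haven't moved.

Run:
```python
from h import *
print(arm.hand_in())
```

```text
the job is handed in; nothing more can be done
None
```

The job is done and handed in at about 100 s. No verdict was reported.

**What I did:** I put the four loose nuggets (white, lime, purple, turquoise; no red one was present) into the basket with the amber and green ones. Then I rolled the basket about ±31° over the pan until the chips dropped through. I took the lid off, poured over the box at 53°, stood the basket back on its rods and put the lid back on.

**Last checks:**
- **Glass:** all six nuggets showed in the box just before I put the lid back.
- **Chips:** three showed in the pan and none in the basket. I only ever saw three, so a fourth hidden under the grip at the start can't be ruled out completely.
- **Basket:** it stands upright, about 3 mm from the pan centre by how I placed it. The network's scene-camera points put it about 9 mm off. Both are well inside the 45 mm limit.
- **Lid:** it is level and within about 2 mm of the box centre. It stopped at a tool height of 97 mm, against 96 mm when I first gripped it seated.
- **Left alone:** the mould, the wooden cup and both black look-alikes appear where they were at the start, and the gripper was clear of everything.

One estimate disagreed. A first off-centre view put the box about 3 mm from where the closer view did, and I used the closer view.

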